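Bed three ground stone discs into a centred stack in the gluing jig

TASK

Dry-build the turned lamp foot in the gluing jig: take the three stone discs off the sloping rack and stack them on the jig's steel plate, thickest at the bottom, then the middle one, thinnest on top. Set each one down flat about a finger's width short of the two upright pins, press it down gently but firmly and, keeping up the pressure, slide it slowly straight back until you feel it home against both pins, so that the ground faces bed together and the stack ends up centred. Do not hammer or force the stone, leave the glue tin and the hardener tube where they are, and let go of the finished stack.

Things in the scene. Friction and masses are not known exactly. Their poses are not given: they have to be found in the camera images.
- thick_disc: The thickest of three turned pale stone discs, 60 mm in diameter: 28 mm thick. Origin: centre of its underside; z: its axis, out of its upper face. Starts on any one of the rack's three places, its axis leaning 35 degrees to the rack's front. It goes at the bottom, on the plate. Beds when rubbed under 6 to 20 N; set down at 15 mm/s or less: a knock over 120 N chips it. 0.07 to 0.27 kg.
- middle_disc: The middle one of three turned pale stone discs, 60 mm in diameter: 20 mm thick. Origin: centre of its underside; z: its axis, out of its upper face. Starts on any one of the rack's three places, its axis leaning 35 degrees to the rack's front. It goes on the thick disc. Beds when rubbed under 6 to 20 N; set down at 15 mm/s or less: a knock over 120 N chips it. 0.07 to 0.27 kg.
- thin_disc: The thinnest of three turned pale stone discs, 60 mm in diameter: 12 mm thick. Origin: centre of its underside; z: its axis, out of its upper face. Starts on any one of the rack's three places, its axis leaning 35 degrees to the rack's front. It goes on top. Beds when rubbed under 6 to 20 N; set down at 15 mm/s or less: a knock over 120 N chips it. 0.07 to 0.27 kg.
- rack: Fixed timber rack, 272 mm wide (y), 100 deep, 80 high; its board slopes up at 35 degrees from its low front (-x, which looks towards the jig). Origin: centre of its underside. Three places 92 mm apart along y; in each a disc lies on the board, held from sliding down by two 8 mm pegs, 10 mm high, 40 degrees either side of downhill. The discs' left and right sides (y) are free, 32 mm to the next.
- jig: Fixed gluing jig: plywood board 150 x 160 mm, its long side along y, 18 mm high with its rubber feet; the steel plate and two pins stand on it. Origin: centre of its underside. Its open front is -x.
- plate: The jig's ground steel plate, 120 (x) x 130 (y) x 10 mm, fixed; origin: centre of its underside, so its top is 10 mm above, 28 mm above the bench.
- pins: The jig's two upright steel pins, 12 mm in diameter, 56 mm high above the plate, at the back of the plate, 36 mm from the seat axis at 40 degrees either side of the jig's +x. Origin: that of the jig (centre of its underside), not at the pins.
- seat (a point): Point on the top of the steel plate (28 mm above the bench), where the axis of a disc stands that touches both pins. x points from the open front to between the pins (the way to slide), y to the left, z up. Fingers have 60 mm free on either side (y) of it, in front of the pins.
- mastic_tin: Bystander: glue tin, 75 mm in diameter, 88 mm high, loose on the bench. Origin: centre of its underside.
- hardener_tube: Bystander: small squeeze tube, 33 x 102 x 20 mm, lying loose behind the rack. Origin: centre of its underside.

How it is judged:
On the way, in this order (a step that is already met when the one before it is completed fails the run):
1. the thick disc lies flat on the steel plate, 8 to 30 mm short of its place against the pins, pressed on it with over 5 N (x of thick_disc in the frame of seat between -0.03 and -0.008 m and contact force between thick_disc and plate above 5 N and angle between thick_disc's own z axis and vertical below 0.05 rad and y of thick_disc in the frame of seat between -0.008 and 0.008 m), for 0.1 s.
2. on its way, 2.5 to 8 mm short, the thick disc is still pressed on the steel plate (over 4 N) (x of thick_disc in the frame of seat between -0.008 and -0.0025 m and contact force between thick_disc and plate above 4 N and angle between thick_disc's own z axis and vertical below 0.05 rad and y of thick_disc in the frame of seat between -0.008 and 0.008 m), for 0.04 s.
3. the thick disc is home (within 2 mm), felt against the pins (over 1.5 N) while still pressed down (over 4 N) (horizontal distance between thick_disc and seat below 0.002 m and contact force between thick_disc and pins above 1.5 N and contact force between thick_disc and plate above 4 N and angle between thick_disc's own z axis and vertical below 0.05 rad), for 0.1 s.
4. the middle disc lies flat on the disc under it, 8 to 30 mm short of its place against the pins, pressed on it with over 5 N (x of middle_disc in the frame of seat between -0.03 and -0.008 m and contact force between middle_disc and thick_disc above 5 N and angle between middle_disc's own z axis and vertical below 0.05 rad and y of middle_disc in the frame of seat between -0.008 and 0.008 m), for 0.1 s.
5. on its way, 2.5 to 8 mm short, the middle disc is still pressed on the disc under it (over 4 N) (x of middle_disc in the frame of seat between -0.008 and -0.0025 m and contact force between middle_disc and thick_disc above 4 N and angle between middle_disc's own z axis and vertical below 0.05 rad and y of middle_disc in the frame of seat between -0.008 and 0.008 m), for 0.04 s.
6. the middle disc is home (within 2 mm), felt against the pins (over 1.5 N) while still pressed down (over 4 N) (horizontal distance between middle_disc and seat below 0.002 m and contact force between middle_disc and pins above 1.5 N and contact force between middle_disc and thick_disc above 4 N and angle between middle_disc's own z axis and vertical below 0.05 rad), for 0.1 s.
7. the thin disc lies flat on the disc under it, 8 to 30 mm short of its place against the pins, pressed on it with over 5 N (x of thin_disc in the frame of seat between -0.03 and -0.008 m and contact force between thin_disc and middle_disc above 5 N and angle between thin_disc's own z axis and vertical below 0.05 rad and y of thin_disc in the frame of seat between -0.008 and 0.008 m), for 0.1 s.
8. on its way, 2.5 to 8 mm short, the thin disc is still pressed on the disc under it (over 4 N) (x of thin_disc in the frame of seat between -0.008 and -0.0025 m and contact force between thin_disc and middle_disc above 4 N and angle between thin_disc's own z axis and vertical below 0.05 rad and y of thin_disc in the frame of seat between -0.008 and 0.008 m), for 0.04 s.
9. the thin disc is home (within 2 mm), felt against the pins (over 1.5 N) while still pressed down (over 4 N) (horizontal distance between thin_disc and seat below 0.002 m and contact force between thin_disc and pins above 1.5 N and contact force between thin_disc and middle_disc above 4 N and angle between thin_disc's own z axis and vertical below 0.05 rad), for 0.1 s.
At the end, for the whole second after the job is handed in: The thick, middle and thin disc stand flat on one another on the steel plate in that order (heights within 2 mm, tilt under 0.03 rad), each axis within 2 mm of the seat and of the disc below, at rest and released (horizontal distance between each of thick_disc, middle_disc, thin_disc and seat below 0.002 m and height (world z) of thick_disc between 0.026 and 0.03 m and angle between each of thick_disc, middle_disc, thin_disc's own z axis and vertical below 0.03 rad and linear speed of each of thick_disc, middle_disc, thin_disc below 0.01 m/s and contact force between each of thick_disc, middle_disc, thin_disc and the fingers below 0.05 N and height (world z) of middle_disc between 0.054 and 0.058 m and horizontal distance between middle_disc and thick_disc below 0.002 m and height (world z) of thin_disc between 0.074 and 0.078 m and horizontal distance between thin_disc and middle_disc below 0.002 m); the robot touches nothing.
It fails at once if the thick disc strikes or is pressed on the steel plate with more than 120 N (contact force between thick_disc and plate above 120 N).
It fails at once if the middle disc strikes or is pressed on the disc under it with more than 120 N (contact force between middle_disc and thick_disc above 120 N).
It fails at once if the thin disc strikes or is pressed on the disc under it with more than 120 N (contact force between thin_disc and middle_disc above 120 N).
It fails at once if the mastic tin is pushed more than 20 mm (distance of mastic_tin from where it was at the start of the episode above 0.02 m).
It fails at once if the hardener tube is pushed more than 20 mm (distance of hardener_tube from where it was at the start of the episode above 0.02 m).
It also fails if it takes over 72 s, if anything falls off the work surface, if the arm or the gripper's body presses on something with over 40 N, if the wrist force passes 120 N, or if a joint passes its speed limit or range.

ROBOT

A 7-joint arm with a two-finger parallel gripper is mounted at the origin on the work surface; the furniture and walls round the work are solid. World frame = base frame: x ahead of the robot, y to its left, z up, the work surface at z = 0. Lengths are in m, angles in rad, forces in N, time in s.
With the tool pointing down it reaches from about 0.425 to 0.875 m from the base axis. Payload 4.7 kg.
Tool frame: the origin (TCP) lies where the fingers leave the gripper's body, on its centre line; the fingertips stand 70 mm ahead of it and the grasp point (between the pads) lies 51 mm ahead of it; z points along the fingers, y is the line along which they close (so a half turn about z gives the same grasp; the last joint's range is limited). The gripper opens to 87 mm and grips with 3 to 60 N. Pads are 19 mm wide; open, the fingers measure 117 mm over their backs; the gripper's body (75 mm by 190 mm) begins 51 mm behind the grasp point.
Start: joints at [-1.214, 0.321, -0.07, 1.45, 0.023, 1.371, -0.057], TCP at [0.219, 0.612, 0.292] pointing down, gripper open.
Joint ranges: [-2.86, 2.86], [-0.3, 2.09], [-1.38, 1.24], [0.06, 2.45], [-1.56, 4.7], [0.09, 2.05], [-2.69, 2.69]. Speed limits (rad/s): [2.57, 2.57, 3.14, 3.14, 3.14, 3.14, 3.14].

INTERFACE

Orientations are given as a rotation vector (axis times angle).
In Python, from bench import get_state, get_image, get_calibration, close_job gives the robot as it stands.
- The arm moves only by the tool send_rows, never from a script. Its argument "rows" is a list of rows, each an object of numbers: "hand": the finger opening in mm, from 0 to 87; "x", "y", "z": the shift along the world's x, y, z in mm; "roll": the turn about the world's z in degrees. A call has 1 to 10 rows; each row shifts and turns the commanded pose from where the row before left it; what a row does not reach is not made up. A row lasts 1/10 s, in which the tool goes at most 50 mm and 8.59 degrees, less where a joint would pass 70% of its speed; a pose out of reach is approached as far as the arm can. A call is refused whole if a number of a shift passes 50 or a number of a turn 8.59, either way. A call with a gripper value outside its range is refused whole. The fingers move at their own pace and stop on an object; "force" is the grip in N (left out, the last holds). Time passes only in rows, so rows that do not move let the fingers close. It gives the time, the measured TCP pose, the force, the opening and the grip force at its end, in the units of the state.
- get_state(): the state, without advancing time (a new reading comes with each control period).
- get_image(name): name is "scene" or "top"; returns the picture (400x640x3 uint8, blue, green, red); there is no depth.
- get_calibration(name): a dict with "mtx" (3x3 intrinsics, pixels), "world_from_camera" (4x4, takes a point from camera to world coordinates). Camera axes: x right, y down, z forward; pixel columns grow to the right and rows downward; lengths in m; the calibration is good to about 2 mm. A picture is of the moment at which its call begins. get_calibration takes no time and is no camera call.
- close_job(): hands the job in; it is judged then, once.
The state is a dict: "time": time; "joint_positions": joint angles; "qd": joint speeds; "joint_torque": joint torques, N m; "position": TCP position; "tool_rot": TCP orientation; "ft_force": force on the tool from outside, world axes, zero at the start; "torque": the same for the moment, N m; "grip_width": opening from 0.0 (shut) to 1.0 (fully open); "grip_force": force on a finger pad.
Only numpy, scipy, OpenCV 4.12 (cv2) and the standard library are available. Lean on these libraries where they do the work, as an engineer would, in place of code of your own. Each camera call takes 0.05 s, during which the arm holds its last target. There are 200 camera calls.

## Working session

There is one attempt and no reset: what is moved stays moved. The work goes in short steps, Python scripts to look and compute and a tool call to move; the robot and the scene stay as the last step left them, time stands still between calls to the robot, and variables do not carry over. Pictures are saved under pics/ and viewed, at most 10 in all, crops included, and the job is handed in when it is done.

Besides the shell and the picture viewer there is one more tool, called after ">>>" as name(argument=value, ...), one argument or row to a line, values as JSON. send_rows: Moves the arm, as the interface text tells. Its arguments: {"type":"object","properties":{"rows":{"type":"array","items":{"type":"object","properties":{"hand":{"type":"number"},"x":{"type":"number"},"y":{"type":"number"},"z":{"type":"number"},"roll":{"type":"number"}}}},"force":{"type":"number"}},"required":["rows"]}

```bash
mkdir -p pics; ls; python3 - <<'E'
from bench import *
import cv2
s=get_state();print(s)
for n in("scene","top"):
    cv2.imwrite(f"pics/{n}0.png",get_image(n));c=get_calibration(n);print(c)
E
```

```text
pics
{'time': 0.0, 'joint_positions': array([-1.21389509,  0.3218519 , -0.07006643,  1.4516915 ,  0.02260128,
        1.37080805, -0.05686372]), 'qd': array([-2.00943337e-03,  8.81418256e-04, -7.36830459e-06, -4.57509907e-04,
        1.85724171e-03,  5.09929725e-04,  8.53604321e-04]), 'joint_torque': array([-1.18628691e-04, -4.91284633e+01, -4.03884770e-01, -3.12529922e+01,
       -6.39070035e-02,  4.36598633e-02,  1.75655318e-04]), 'position': array([0.21838966, 0.61175745, 0.2911342 ]), 'tool_rot': array([-5.35721072e-01, -3.09534288e+00,  3.07626196e-03]), 'ft_force': array([ 0.39403444,  0.22610092, -0.36453123]), 'torque': array([-0.03199785, -0.00662345,  0.00361533]), 'grip_force': 0.0, 'grip_width': 0.9981983650023999}
{'mtx': array([[492.24153494,   0.        , 316.04457165],
       [  0.        , 492.24153494, 204.91056546],
       [  0.        ,   0.        ,   1.        ]]), 'world_from_camera': array([[ 0.51868299, -0.63878115,  0.56826631, -0.13180685],
       [-0.85496026, -0.38495845,  0.3476348 , -0.49934827],
       [-0.00330364, -0.66615737, -0.7458039 ,  0.91567755],
       [ 0.        ,  0.        ,  0.        ,  1.        ]])}
{'mtx': array([[393.48755068,   0.        , 313.96994071],
       [  0.        , 393.48755068, 199.15291648],
       [  0.        ,   0.        ,   1.        ]]), 'world_from_camera': array([[ 0.12854133, -0.97007048,  0.20601065,  0.2961719 ],
       [-0.99170053, -0.12629858,  0.02405692, -0.12625679],
       [ 0.00268195, -0.20739318, -0.97825399,  1.05263867],
       [ 0.        ,  0.        ,  0.        ,  1.        ]])}
```

View pics/scene0.png

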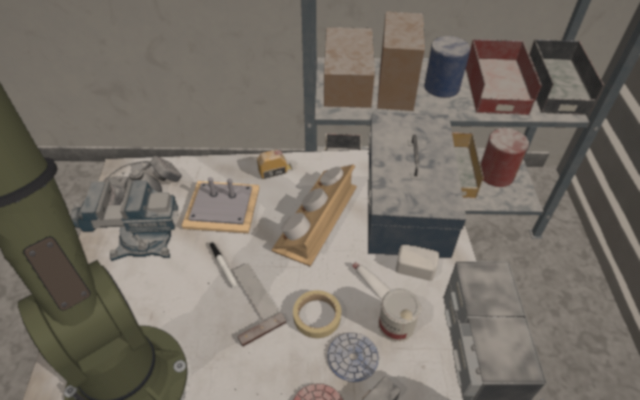

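View pics/top0.png

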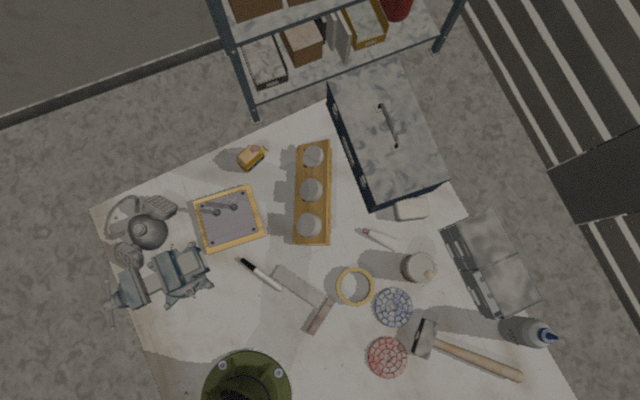

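```bash
cat > h.py <<'E'
import numpy as np,cv2
from bench import *
C={n:get_calibration(n) for n in("scene","top")}
def pix(n,p):
    c=C[n];q=np.linalg.inv(c["world_from_camera"])@np.r_[p,1];u=c["mtx"]@q[:3];return u[:2]/u[2]
def world(n,u,v,z):
    c=C[n];T=c["world_from_camera"];d=T[:3,:3]@np.linalg.inv(c["mtx"])@[u,v,1];o=T[:3,3];return o+d*(z-o[2])/d[2]
E
python3 - <<'E'
from h import *
print(pix("top",[0,0,0]),pix("top",[.218,.612,.29]))
a=cv2.imread("pics/top0.png")[130:260,180:345];b=cv2.imread("pics/scene0.png")[145:270,175:365]
cv2.imwrite("pics/tc.png",cv2.resize(a,None,fx=4.5,fy=4.5,interpolation=3));cv2.imwrite("pics/sc.png",cv2.resize(b,None,fx=4,fy=4,interpolation=3))
E
```

```text
[246.7120857  397.42981603] [-77.68258411 273.22750788]
```

View pics/tc.png

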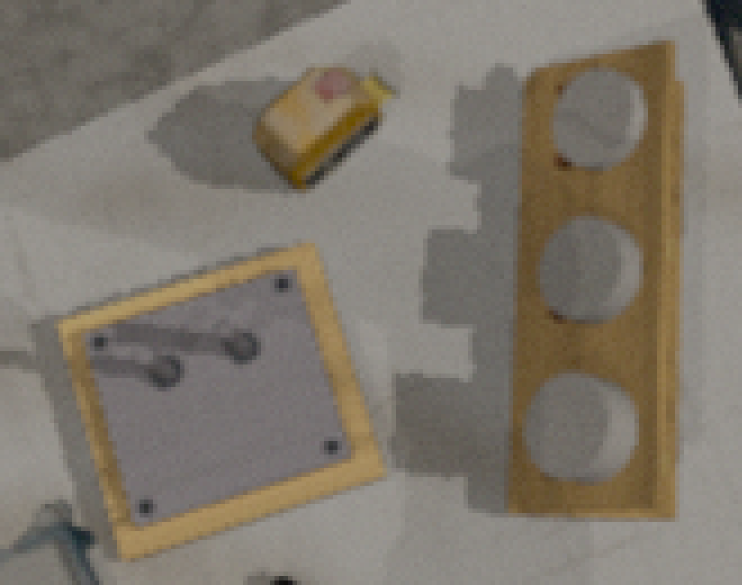

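View pics/sc.png

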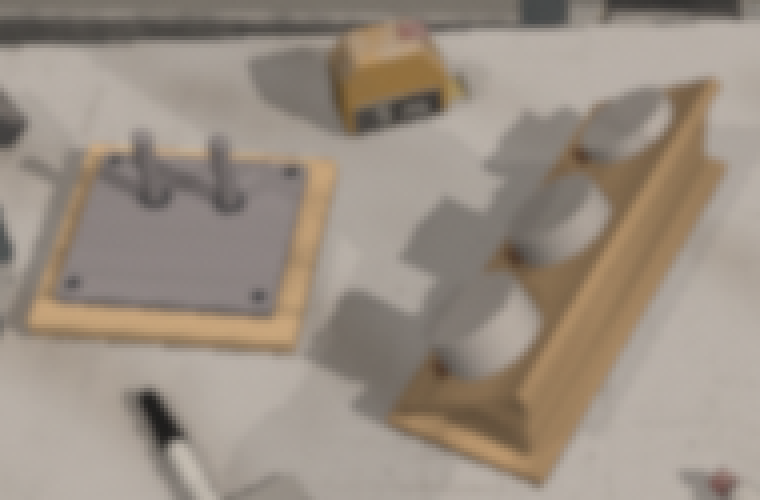

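```bash
cat > fit.py <<'E'
from h import *
from scipy.optimize import least_squares as LS
T=lambda x,y:((x+.5)/4.5-.5+180,(y+.5)/4.5-.5+130)
S=lambda x,y:((x+.5)/4-.5+175,(y+.5)/4-.5+145)
def R(a):return np.array([[np.cos(a),-np.sin(a)],[np.sin(a),np.cos(a)]])
def W(p,l):return np.r_[p[:2]+R(p[2])@l[:2],l[2]]
def fit(obs,p0):
    def f(p,flat=True):
        r=[]
        for n,(u,v),l in obs:
            l=l(p) if callable(l) else np.array(l)
            r.append(pix(n,W(p,l))-np.array((u,v)))
        return np.ravel(r) if flat else np.array(r)
    s=LS(f,p0,loss='soft_l1');print(np.round(s.x,4));print(np.round(f(s.x,False),1).tolist());return s.x
pl=[(.06,.065),(.06,-.065),(-.06,-.065),(-.06,.065)]
o=[]
for (x,y),c in zip([(78,335),(300,262),(358,455),(135,525)],pl):o.append(("top",T(x,y),(*c,.028)))
for (x,y),c in zip([(95,152),(307,165),(275,317),(52,302)],pl):o.append(("scene",S(x,y),(*c,.028)))
for (x,y),z,sg in [((155,202),.028,1),((230,208),.028,-1),((143,134),.084,1),((220,143),.084,-1)]:
    o.append(("scene",S(x,y),(lambda p,z=z,sg=sg:np.array([p[3]+.0276,sg*.0231,z]))))
j=fit(o,[.5,.05,.25,0.]) if 1 else 0
o=[("top",T(510,513),(-.05,-.136,.01)),("top",T(675,518),(.05,-.136,.08)),("top",T(527,75),(-.05,.136,.01)),("top",T(672,40),(.05,.136,.08)),
("scene",S(393,415),(-.05,-.136,.01)),("scene",S(545,483),(.05,-.136,0)),("scene",S(718,85),(.05,.136,.08)),("scene",S(530,403),(.05,-.136,.08))]
# order: which end has -y?  rack x points ~ -y world, rack y ~ +x world
r=fit(o,[.6,-.15,-1.5])
seat=W(j,np.array([j[3],0,.028]));print("seat",seat,np.degrees(j[2]),"rack",r,np.degrees(r[2]))
np.save("fit.npy",np.r_[j,r])
for nm,sc,off,src in(("top",4.5,(180,130),"tc"),("scene",4,(175,145),"sc")):
    im=cv2.imread(f"pics/{src}.png")
    def P(w):u=pix(nm,w);return tuple(int(q) for q in ((u-off+.5)*sc-.5))
    def poly(ws,col):cv2.polylines(im,[np.array([P(w) for w in ws])],False,col,1)
    th=np.linspace(0,6.3,40)
    for h in(.028,.056):poly([W(j,np.array([j[3]+.03*np.cos(a),.03*np.sin(a),h])) for a in th],(0,0,255))
    for sg in(1,-1):
        for h in(.028,.084):poly([W(j,np.array([j[3]+.0276+.006*np.cos(a),sg*.0231+.006*np.sin(a),h])) for a in th],(0,255,0))
    c,s=np.cos(.6109),np.sin(.6109)
    for k,t in((-1,.028),(0,.02),(1,.012)):
        for h in(0,t):
            ws=[]
            for a in th:
                d=.03*np.cos(a);ws.append(W(r,np.array([d*c-h*s,k*.092+.03*np.sin(a),.045+d*s+h*c])))
            poly(ws,(255,0,0))
    cv2.imwrite(f"pics/{src}o.png",im)
a=cv2.imread("pics/tco.png");b=cv2.imread("pics/sco.png");b=cv2.resize(b,(742,488));
cv2.imwrite("pics/tco.png",a)
E
python3 fit.py
```

```text
[ 0.4336  0.1174  0.4601 -0.0064]
[[1.0, 0.2], [-1.4, 1.0], [-0.9, 0.3], [0.7, 0.9], [2.4, 0.1], [0.3, -0.1], [-0.5, -1.3], [0.9, -1.1], [0.3, -0.1], [0.0, -0.5], [-0.4, 0.8], [-0.6, -0.3]]
[ 0.5282 -0.0909 -1.4563]
[[-1.7, 0.6], [0.6, -2.7], [-2.9, 0.1], [1.9, -0.6], [-3.3, 0.9], [-1.6, 1.5], [1.9, -1.3], [1.6, -0.1]]
seat [0.42783499 0.11457664 0.028     ] 26.362082923288103 rack [ 0.52815835 -0.09093704 -1.4563043 ] -83.44009023745302
```

View pics/tco.png

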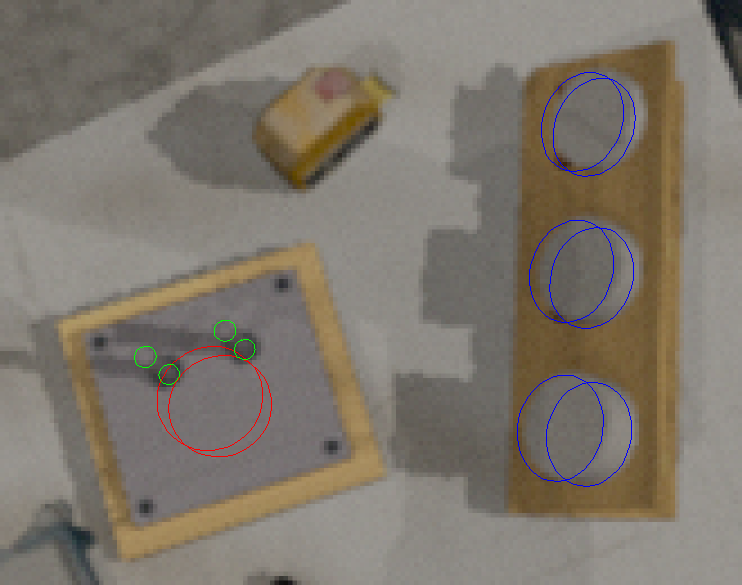

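View pics/sco.png

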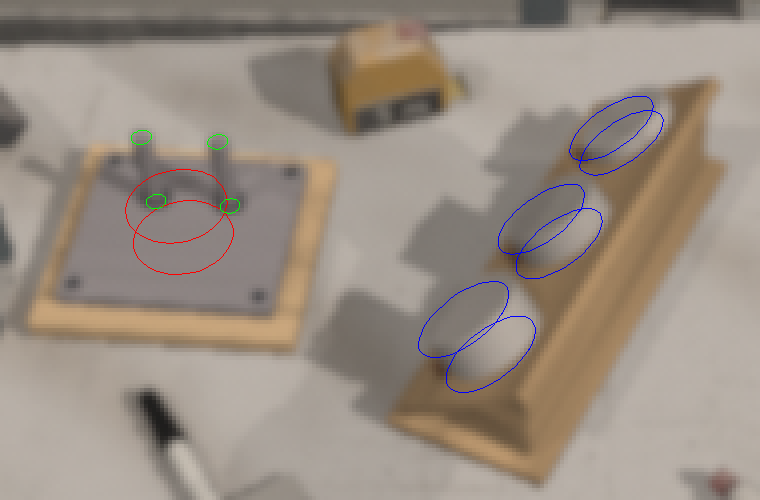

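```bash
cat > disc.py <<'E'
from h import *
from scipy.optimize import least_squares as LS
f=np.load("fit.npy");r=f[4:];c,s=np.cos(r[2]),np.sin(r[2])
sh={-1:((6,-2),(7,-4)),0:((10,-4),(9,-7)),1:((11.5,-5),(10,-9))}
C0,S0=np.cos(.6109),np.sin(.6109);cs=[]
for k,t in((-1,.028),(0,.02),(1,.012)):
    l=np.array([-t/2*S0,k*.092]);w=np.r_[r[:2]+np.array([[c,-s],[s,c]])@l,.045+t/2*C0]
    a=pix("top",w)+np.array(sh[k][0])/4.5;b=pix("scene",w)+np.array(sh[k][1])/4
    g=LS(lambda p:np.r_[pix("top",p)-a,pix("scene",p)-b],w);cs.append(g.x);print(k,w.round(4),g.x.round(4),g.fun.round(2))
cs=np.array(cs);d=cs[2]-cs[0];print(np.degrees(np.arctan2(d[1],d[0])),np.linalg.norm(d[:2]))
E
python3 disc.py; python3 - <<'E'
from h import *
for u,v in((200,250),(205,270),(165,300),(148,230),(170,210)):
    print(u,v,[world("top",u,v,z)[:2].round(3).tolist() for z in(0,.1)])
print([world("top",u,v,.1)[:2].round(3).tolist() for u,v in((335,130),(372,210))])
E
```

```text
-1 [ 0.4358 -0.0935  0.0565] [ 0.4371 -0.0972  0.061 ] [ 0.14 -0.09 -0.15  0.02]
0 [ 0.5275 -0.0852  0.0532] [ 0.5286 -0.0909  0.0615] [-0.02  0.02  0.03 -0.01]
1 [ 0.6192 -0.077   0.0499] [ 0.6195 -0.0838  0.061 ] [-0.02  0.01  0.02 -0.  ]
4.189764625070057 0.18289669809982562
200 250 [[0.342, 0.182], [0.337, 0.153]]
205 270 [[0.292, 0.16], [0.292, 0.132]]
165 300 [[0.203, 0.248], [0.212, 0.213]]
148 230 [[0.376, 0.331], [0.369, 0.288]]
170 210 [[0.437, 0.284], [0.424, 0.245]]
[[0.684, -0.133], [0.488, -0.248]]
```

```bash
python3 - <<'E'
import cv2,numpy as np
a=cv2.imread("pics/top0.png")[190:320,90:220];b=cv2.imread("pics/scene0.png")[150:270,65:195]
a=cv2.resize(a,(390,390),interpolation=3);b=cv2.resize(b,(390,360),interpolation=3)
cv2.imwrite("pics/vise.png",np.hstack([a,np.vstack([b,np.zeros((30,390,3),np.uint8)])]))
E
```

```text
(no output)
```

View pics/vise.png

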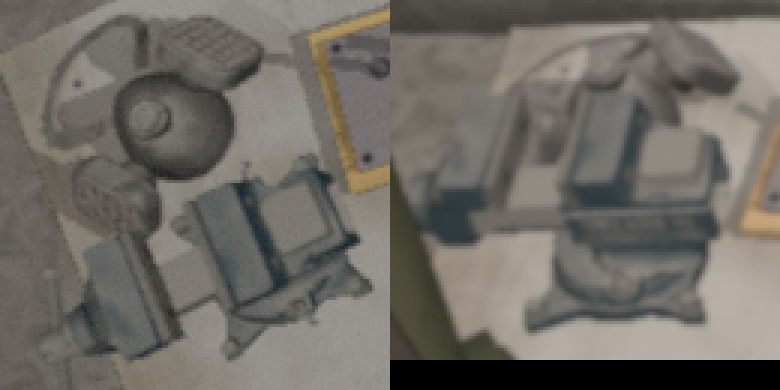

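```bash
python3 - <<'E'
from h import *
def tri(a,b):
    P=[C[n]["mtx"]@np.linalg.inv(C[n]["world_from_camera"])[:3] for n in("top","scene")]
    X=cv2.triangulatePoints(P[0],P[1],np.array(a,float).reshape(2,1),np.array(b,float).reshape(2,1));return (X[:3]/X[3]).ravel().round(3),
print(tri((196.7,249.3),(169.3,192.7)),tri((201.7,270),(169,210.7)),tri((171.7,251),(146.7,178)))
E
```

```text
(array([0.332, 0.156, 0.132]),) (array([0.293, 0.131, 0.125]),) (array([0.32 , 0.2  , 0.165]),)
```

>>> send_rows(
  rows=[
    {"hand": 74, "x": 25, "y": -40, "roll": -6.4},
    {"x": 25, "y": -40, "roll": -6.4},
    {"x": 25, "y": -40, "roll": -6.4},
    {"x": 25, "y": -40, "roll": -6.4},
    {"x": 25, "y": -40, "roll": -6.4},
    {"x": 25, "y": -40, "roll": -6.4},
    {"x": 25, "y": -40, "roll": -6.4},
    {"x": 25, "y": -40, "roll": -6.4},
    {"x": 25, "y": -40, "roll": -6.4},
    {"x": 25, "y": -40, "roll": -6.4},
  ],
  force=20,
)

```text
schema error: expected keys hand, x, y, z, roll
```

>>> send_rows(
  rows=[
    {"x": -3, "y": -31, "z": -5},
    {"x": -3, "y": -31, "z": -5},
    {"x": -3, "y": -31, "z": -5},
    {"x": -3, "y": -31, "z": -5},
    {"x": -3, "y": -31, "z": -5},
    {"x": -3, "y": -31, "z": -5},
    {"x": -3, "y": -31, "z": -5},
    {"x": -3, "y": -31, "z": -5},
    {"x": -3, "y": -31, "z": -5},
    {"x": 0, "y": 0, "z": -5},
  ],
)

```text
schema error: expected keys hand, x, y, z, roll
```

All keys are needed.

>>> send_rows(
  rows=[
    {"hand": 74, "x": 25, "y": -40, "z": 0, "roll": -6.4},
    {"hand": 74, "x": 25, "y": -40, "z": 0, "roll": -6.4},
    {"hand": 74, "x": 25, "y": -40, "z": 0, "roll": -6.4},
    {"hand": 74, "x": 25, "y": -40, "z": 0, "roll": -6.4},
    {"hand": 74, "x": 25, "y": -40, "z": 0, "roll": -6.4},
    {"hand": 74, "x": 25, "y": -40, "z": 0, "roll": -6.4},
    {"hand": 74, "x": 25, "y": -40, "z": 0, "roll": -6.4},
    {"hand": 74, "x": 25, "y": -40, "z": 0, "roll": -6.4},
    {"hand": 74, "x": 25, "y": -40, "z": 0, "roll": -6.4},
    {"hand": 74, "x": 25, "y": -40, "z": 0, "roll": -6.4},
  ],
  force=20,
)

```text
time: 1.1
position: [0.469, 0.2103, 0.2921]
tool_rot: [-2.1, -2.336, -0.0]
ft_force: [-0.1, 0.6, 0.1]
grip_width: 0.846
grip_force: 0.0
```

>>> send_rows(
  rows=[
    {"hand": 74, "x": -3, "y": -31, "z": -5, "roll": 0},
    {"hand": 74, "x": -3, "y": -31, "z": -5, "roll": 0},
    {"hand": 74, "x": -3, "y": -31, "z": -5, "roll": 0},
    {"hand": 74, "x": -3, "y": -31, "z": -5, "roll": 0},
    {"hand": 74, "x": -3, "y": -31, "z": -5, "roll": 0},
    {"hand": 74, "x": -3, "y": -31, "z": -5, "roll": 0},
    {"hand": 74, "x": -3, "y": -31, "z": -5, "roll": 0},
    {"hand": 74, "x": -3, "y": -31, "z": -5, "roll": 0},
    {"hand": 74, "x": -3, "y": -31, "z": -5, "roll": 0},
    {"hand": 74, "x": 0, "y": 0, "z": -5, "roll": 0},
  ],
)

```text
time: 2.1
position: [0.4407, -0.0712, 0.242]
tool_rot: [2.103, 2.334, -0.001]
ft_force: [-0.2, -0.1, 0.3]
grip_width: 0.849
grip_force: 0.0
```

>>> send_rows(
  rows=[
    {"hand": 74, "x": -2, "y": -13, "z": -10, "roll": 0},
    {"hand": 74, "x": -2, "y": -12, "z": -20, "roll": 0},
    {"hand": 74, "x": 0, "y": 0, "z": -25, "roll": 0},
    {"hand": 74, "x": 0, "y": 0, "z": -25, "roll": 0},
    {"hand": 74, "x": 0, "y": 0, "z": -15, "roll": 0},
    {"hand": 74, "x": 0, "y": 0, "z": -9, "roll": 0},
    {"hand": 74, "x": 0, "y": 0, "z": -6, "roll": 0},
    {"hand": 74, "x": 0, "y": 0, "z": -3, "roll": 0},
    {"hand": 74, "x": 0, "y": 0, "z": 0, "roll": 0},
  ],
)

```text
time: 3.0
position: [0.4377, -0.0917, 0.1294]
tool_rot: [2.094, 2.341, 0.0]
ft_force: [-0.4, 0.4, -0.5]
grip_width: 0.85
grip_force: 0.0
```

```bash
python3 - <<'E'
from h import *
print(get_state()["position"])
ims=[cv2.resize(get_image(n)[s],(395,420),interpolation=3) for n,s in(("top",np.s_[170:260,265:350]),("scene",np.s_[165:275,255:358]))]
cv2.imwrite("pics/g1.png",np.hstack(ims))
E
```

```text
[ 0.43768972 -0.09171309  0.1294147 ]
```

View pics/g1.png

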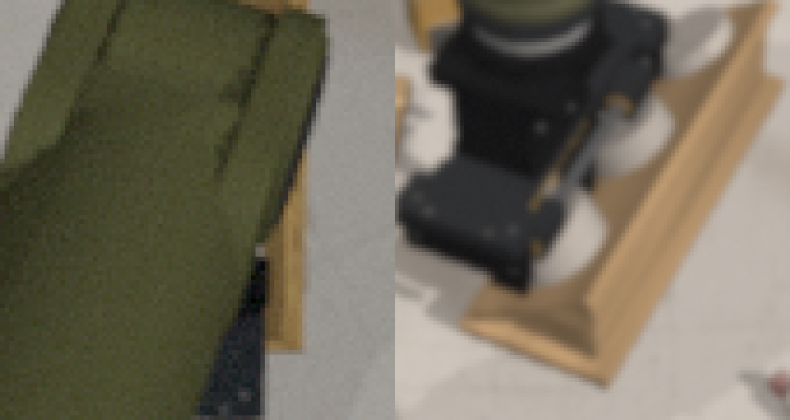

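>>> send_rows(
  rows=[
    {"hand": 74, "x": 0, "y": -3, "z": 0, "roll": 0},
    {"hand": 74, "x": 0, "y": 0, "z": -2, "roll": 0},
    {"hand": 74, "x": 0, "y": 0, "z": -1, "roll": 0},
  ],
)

```text
time: 3.4
position: [0.4376, -0.0949, 0.1263]
tool_rot: [2.095, 2.341, 0.001]
ft_force: [-0.0, -0.5, -0.5]
grip_width: 0.852
grip_force: 0.0
```

>>> send_rows(
  rows=[
    {"hand": 50, "x": 0, "y": 0, "z": 0, "roll": 0},
    {"hand": 50, "x": 0, "y": 0, "z": 0, "roll": 0},
    {"hand": 50, "x": 0, "y": 0, "z": 0, "roll": 0},
    {"hand": 50, "x": 0, "y": 0, "z": 0, "roll": 0},
    {"hand": 50, "x": 0, "y": 0, "z": 0, "roll": 0},
  ],
  force=25,
)

```text
time: 3.9
position: [0.4363, -0.095, 0.1261]
tool_rot: [-2.094, -2.339, 0.003]
ft_force: [-7.0, -1.3, 5.4]
grip_width: 0.683
grip_force: 25.0
```

>>> send_rows(
  rows=[
    {"hand": 50, "x": -1, "y": 0, "z": 3, "roll": 0},
    {"hand": 50, "x": 0, "y": 2, "z": 5, "roll": 0},
    {"hand": 50, "x": 0, "y": 5, "z": 15, "roll": 0},
    {"hand": 50, "x": 0, "y": 10, "z": 25, "roll": 0},
    {"hand": 50, "x": 0, "y": 20, "z": 25, "roll": 0},
    {"hand": 50, "x": 0, "y": 20, "z": 20, "roll": 0},
    {"hand": 50, "x": 0, "y": 20, "z": 0, "roll": -8},
    {"hand": 50, "x": 0, "y": 20, "z": 0, "roll": -8},
    {"hand": 50, "x": 0, "y": 20, "z": 0, "roll": -8},
    {"hand": 50, "x": 0, "y": 20, "z": 0, "roll": -8},
  ],
)

```text
time: 4.9
position: [0.4368, 0.0435, 0.2198]
tool_rot: [2.663, 1.666, 0.003]
ft_force: [0.5, -0.2, -2.0]
grip_width: 0.686
grip_force: 25.0
```

>>> send_rows(
  rows=[
    {"hand": 50, "x": 0, "y": 15, "z": 0, "roll": -8},
    {"hand": 50, "x": 0, "y": 15, "z": 0, "roll": -8},
    {"hand": 50, "x": 0, "y": 15, "z": 0, "roll": -8},
    {"hand": 50, "x": 0, "y": 10, "z": 0, "roll": -8},
    {"hand": 50, "x": 0, "y": 10, "z": 0, "roll": -8},
    {"hand": 50, "x": 0, "y": 10, "z": 0, "roll": -8},
    {"hand": 50, "x": 0, "y": 0, "z": 0, "roll": 0},
  ],
)

```text
time: 5.6
position: [0.4366, 0.1189, 0.2196]
tool_rot: [-3.109, -0.45, -0.002]
ft_force: [-0.2, -1.1, -2.9]
grip_width: 0.687
grip_force: 25.0
```

>>> send_rows(
  rows=[
    {"hand": 50, "x": -10, "y": -5, "z": -10, "roll": 0},
    {"hand": 50, "x": -11, "y": -5, "z": -20, "roll": 0},
    {"hand": 50, "x": 0, "y": 0, "z": -20, "roll": 0},
    {"hand": 50, "x": 0, "y": 0, "z": -20, "roll": 0},
    {"hand": 50, "x": 0, "y": 0, "z": -12, "roll": 0},
    {"hand": 50, "x": 0, "y": 0, "z": -6, "roll": 0},
    {"hand": 50, "x": 0, "y": 0, "z": -2, "roll": 0},
    {"hand": 50, "x": 0, "y": 0, "z": 0, "roll": 0},
  ],
  force=15,
)

```text
time: 6.4
position: [0.4159, 0.1073, 0.1297]
tool_rot: [3.109, 0.448, 0.001]
ft_force: [-0.4, -0.0, -1.5]
grip_width: 0.685
grip_force: 15.0
```

>>> send_rows(
  rows=[
    {"hand": 50, "x": 0, "y": 0, "z": -1.2, "roll": 0},
    {"hand": 50, "x": 0, "y": 0, "z": -1.2, "roll": 0},
    {"hand": 50, "x": 0, "y": 0, "z": -1.2, "roll": 0},
    {"hand": 50, "x": 0, "y": 0, "z": -1.2, "roll": 0},
    {"hand": 50, "x": 0, "y": 0, "z": -1.2, "roll": 0},
    {"hand": 50, "x": 0, "y": 0, "z": -1.2, "roll": 0},
    {"hand": 50, "x": 0, "y": 0, "z": -1.2, "roll": 0},
    {"hand": 50, "x": 0, "y": 0, "z": -1.2, "roll": 0},
    {"hand": 50, "x": 0, "y": 0, "z": -1.2, "roll": 0},
    {"hand": 50, "x": 0, "y": 0, "z": -1.2, "roll": 0},
  ],
)

```text
time: 7.4
position: [0.4155, 0.1072, 0.1172]
tool_rot: [3.11, 0.447, 0.0]
ft_force: [-0.5, -0.5, -2.9]
grip_width: 0.683
grip_force: 15.0
```

>>> send_rows(
  rows=[
    {"hand": 50, "x": 0, "y": 0, "z": -1.2, "roll": 0},
    {"hand": 50, "x": 0, "y": 0, "z": -1.2, "roll": 0},
    {"hand": 50, "x": 0, "y": 0, "z": -1.2, "roll": 0},
    {"hand": 50, "x": 0, "y": 0, "z": -1.2, "roll": 0},
    {"hand": 50, "x": 0, "y": 0, "z": -1.2, "roll": 0},
  ],
)

```text
time: 7.9
position: [0.4154, 0.1072, 0.1127]
tool_rot: [-3.109, -0.447, 0.002]
ft_force: [-7.1, -2.2, 14.3]
grip_width: 0.689
grip_force: 15.0
```

>>> send_rows(
  rows=[
    {"hand": 50, "x": 0, "y": 0, "z": -1, "roll": 0},
    {"hand": 50, "x": 0, "y": 0, "z": -1, "roll": 0},
    {"hand": 50, "x": 0, "y": 0, "z": -1, "roll": 0},
    {"hand": 50, "x": 0, "y": 0, "z": -1, "roll": 0},
  ],
)

```text
time: 8.3
position: [0.4147, 0.1071, 0.108]
tool_rot: [-3.109, -0.447, 0.004]
ft_force: [-5.2, -1.2, 8.5]
grip_width: 0.684
grip_force: 15.0
```

>>> send_rows(
  rows=[
    {"hand": 50, "x": 0, "y": 0, "z": -1, "roll": 0},
    {"hand": 50, "x": 0, "y": 0, "z": -1, "roll": 0},
    {"hand": 50, "x": 0, "y": 0, "z": -1, "roll": 0},
  ],
)

```text
time: 8.6
position: [0.4151, 0.1071, 0.1047]
tool_rot: [-3.11, -0.447, 0.002]
ft_force: [-2.8, -1.1, 4.9]
grip_width: 0.688
grip_force: 15.0
```

```bash
python3 - <<'E'
from h import *
print(get_state()["position"],get_state()["ft_force"])
cv2.imwrite("pics/p1.png",cv2.resize(get_image("scene")[140:250,150:270],None,fx=5,fy=5,interpolation=3))
E
```

```text
[0.41510697 0.10714045 0.10472861] [-2.80490381 -1.0762958   4.87085421]
```

View pics/p1.png

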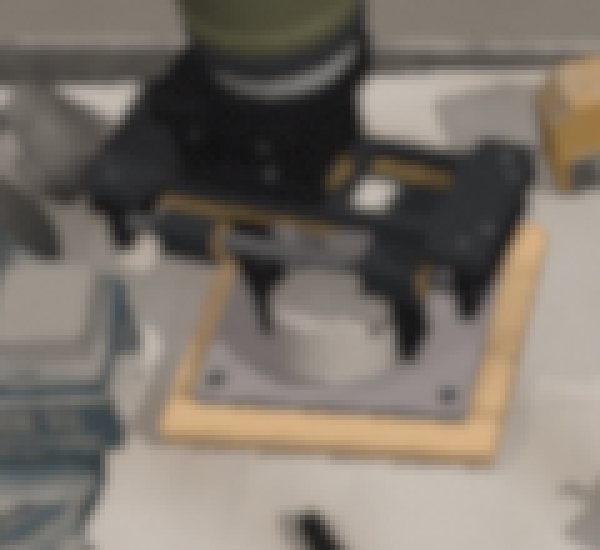

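>>> send_rows(
  rows=[
    {"hand": 50, "x": 0, "y": 0, "z": -0.8, "roll": 0},
    {"hand": 50, "x": 0, "y": 0, "z": -0.8, "roll": 0},
    {"hand": 50, "x": 0, "y": 0, "z": -0.8, "roll": 0},
  ],
)

```text
time: 8.95
position: [0.4155, 0.1072, 0.1019]
tool_rot: [3.11, 0.447, -0.0]
ft_force: [-3.0, -0.8, 4.3]
grip_width: 0.685
grip_force: 15.0
```

>>> send_rows(
  rows=[
    {"hand": 50, "x": 0, "y": 0, "z": -0.6, "roll": 0},
    {"hand": 50, "x": 0, "y": 0, "z": -0.6, "roll": 0},
  ],
)

```text
time: 9.15
position: [0.4155, 0.1072, 0.1006]
tool_rot: [3.109, 0.447, -0.0]
ft_force: [-2.8, -0.3, 4.0]
grip_width: 0.682
grip_force: 15.0
```

>>> send_rows(
  rows=[
    {"hand": 50, "x": 0, "y": 0, "z": -0.5, "roll": 0},
    {"hand": 50, "x": 0, "y": 0, "z": -0.5, "roll": 0},
  ],
)

```text
time: 9.35
position: [0.4155, 0.1072, 0.0996]
tool_rot: [3.109, 0.447, -0.0]
ft_force: [-3.4, -1.0, 2.2]
grip_width: 0.685
grip_force: 15.0
```

>>> send_rows(
  rows=[
    {"hand": 50, "x": 0, "y": 0, "z": -0.5, "roll": 0},
    {"hand": 50, "x": 0, "y": 0, "z": 0, "roll": 0},
  ],
)

```text
time: 9.55
position: [0.4155, 0.1072, 0.0991]
tool_rot: [3.109, 0.447, 0.0]
ft_force: [-1.7, -0.7, 2.9]
grip_width: 0.681
grip_force: 15.0
```

>>> send_rows(
  rows=[
    {"hand": 50, "x": 0, "y": 0, "z": 0, "roll": 0},
    {"hand": 50, "x": 0, "y": 0, "z": 0, "roll": 0},
    {"hand": 50, "x": 0, "y": 0, "z": -0.3, "roll": 0},
  ],
  force=3,
)

```text
time: 9.85
position: [0.4156, 0.1072, 0.0988]
tool_rot: [3.109, 0.447, 0.001]
ft_force: [0.3, 0.1, -2.1]
grip_width: 0.687
grip_force: 3.0
```

>>> send_rows(
  rows=[
    {"hand": 61, "x": 0, "y": 0, "z": 0, "roll": 0},
    {"hand": 66, "x": 0, "y": 0, "z": 0, "roll": 0},
    {"hand": 66, "x": 0, "y": 0, "z": 3, "roll": 0},
    {"hand": 66, "x": 0, "y": 0, "z": 3, "roll": 0},
    {"hand": 66, "x": 0, "y": 0, "z": 0, "roll": 0},
  ],
)

```text
time: 10.35
position: [0.416, 0.1074, 0.1055]
tool_rot: [-3.109, -0.447, -0.002]
ft_force: [0.5, 0.0, 1.2]
grip_width: 0.76
grip_force: 0.0
```

>>> send_rows(
  rows=[
    {"hand": 50, "x": 0, "y": 0, "z": 0, "roll": 0},
    {"hand": 50, "x": 0, "y": 0, "z": 0, "roll": 0},
    {"hand": 50, "x": 0, "y": 0, "z": 0, "roll": 0},
    {"hand": 50, "x": 0, "y": 0, "z": 0, "roll": 0},
  ],
  force=35,
)

```text
time: 10.75
position: [0.4156, 0.1072, 0.105]
tool_rot: [3.11, 0.447, 0.0]
ft_force: [-0.5, -0.3, 2.0]
grip_width: 0.679
grip_force: 35.0
```

>>> send_rows(
  rows=[
    {"hand": 50, "x": 0, "y": 0, "z": -1, "roll": 0},
    {"hand": 50, "x": 0, "y": 0, "z": -0.5, "roll": 0},
    {"hand": 50, "x": 0, "y": 0, "z": 0, "roll": 0},
  ],
)

```text
time: 11.05
position: [0.4157, 0.1072, 0.1049]
tool_rot: [-3.109, -0.447, 0.001]
ft_force: [-5.9, -3.0, 15.9]
grip_width: 0.68
grip_force: 35.0
```

>>> send_rows(
  rows=[
    {"hand": 50, "x": 0.9, "y": 0.5, "z": 0.3, "roll": 0},
    {"hand": 50, "x": 0.9, "y": 0.5, "z": 0, "roll": 0},
    {"hand": 50, "x": 0.9, "y": 0.5, "z": 0, "roll": 0},
    {"hand": 50, "x": 0.9, "y": 0.5, "z": 0, "roll": 0},
    {"hand": 50, "x": 0.9, "y": 0.5, "z": 0, "roll": 0},
    {"hand": 50, "x": 0.9, "y": 0.5, "z": 0, "roll": 0},
    {"hand": 50, "x": 0.9, "y": 0.5, "z": 0, "roll": 0},
    {"hand": 50, "x": 0.9, "y": 0.5, "z": 0, "roll": 0},
  ],
)

```text
time: 11.85
position: [0.4206, 0.1097, 0.1048]
tool_rot: [3.108, 0.446, -0.011]
ft_force: [-12.2, -5.7, 23.8]
grip_width: 0.678
grip_force: 35.0
```

>>> send_rows(
  rows=[
    {"hand": 50, "x": 0.9, "y": 0.5, "z": 0, "roll": 0},
    {"hand": 50, "x": 0.9, "y": 0.5, "z": 0, "roll": 0},
    {"hand": 50, "x": 0.9, "y": 0.5, "z": 0, "roll": 0},
  ],
)

```text
time: 12.15
position: [0.4233, 0.1111, 0.1048]
tool_rot: [3.108, 0.446, -0.011]
ft_force: [-11.1, -5.9, 23.4]
grip_width: 0.684
grip_force: 35.0
```

>>> send_rows(
  rows=[
    {"hand": 50, "x": 0.9, "y": 0.5, "z": 0.5, "roll": 0},
    {"hand": 50, "x": 0.9, "y": 0.5, "z": 0.3, "roll": 0},
    {"hand": 50, "x": 0.9, "y": 0.5, "z": 0, "roll": 0},
  ],
)

```text
time: 12.45
position: [0.4269, 0.1132, 0.1049]
tool_rot: [3.109, 0.446, -0.007]
ft_force: [-6.7, -3.3, 12.3]
grip_width: 0.679
grip_force: 35.0
```

>>> send_rows(
  rows=[
    {"hand": 50, "x": 0.9, "y": 0.5, "z": 0, "roll": 0},
    {"hand": 50, "x": 0.9, "y": 0.5, "z": 0, "roll": 0},
  ],
)

```text
time: 12.65
position: [0.4286, 0.1142, 0.1049]
tool_rot: [3.109, 0.446, -0.007]
ft_force: [-7.0, -3.4, 12.0]
grip_width: 0.677
grip_force: 35.0
```

>>> send_rows(
  rows=[
    {"hand": 50, "x": 0.9, "y": 0.5, "z": 0, "roll": 0},
    {"hand": 50, "x": 0.9, "y": 0.5, "z": 0, "roll": 0},
  ],
)

```text
time: 12.85
position: [0.4304, 0.1152, 0.1049]
tool_rot: [3.109, 0.446, -0.007]
ft_force: [-6.4, -2.8, 13.1]
grip_width: 0.68
grip_force: 35.0
```

>>> send_rows(
  rows=[
    {"hand": 50, "x": 0.9, "y": 0.5, "z": 0, "roll": 0},
    {"hand": 50, "x": 0.9, "y": 0.5, "z": 0, "roll": 0},
  ],
)

```text
time: 13.05
position: [0.4321, 0.1162, 0.1049]
tool_rot: [3.109, 0.446, -0.007]
ft_force: [-6.4, -4.2, 12.7]
grip_width: 0.677
grip_force: 35.0
```

>>> send_rows(
  rows=[
    {"hand": 50, "x": 0.9, "y": 0.5, "z": 0, "roll": 0},
    {"hand": 50, "x": 0.9, "y": 0.5, "z": 0, "roll": 0},
  ],
)

```text
time: 13.25
position: [0.4339, 0.1172, 0.1049]
tool_rot: [3.109, 0.446, -0.007]
ft_force: [-7.3, -4.0, 12.6]
grip_width: 0.677
grip_force: 35.0
```

>>> send_rows(
  rows=[
    {"hand": 50, "x": 0.9, "y": 0.5, "z": 0, "roll": 0},
    {"hand": 50, "x": 0.9, "y": 0.5, "z": 0, "roll": 0},
  ],
)

```text
time: 13.45
position: [0.4357, 0.1182, 0.1049]
tool_rot: [3.109, 0.446, -0.007]
ft_force: [-6.5, -3.4, 13.0]
grip_width: 0.678
grip_force: 35.0
```

>>> send_rows(
  rows=[
    {"hand": 50, "x": 0.9, "y": 0.5, "z": 0, "roll": 0},
    {"hand": 50, "x": 0.9, "y": 0.5, "z": 0, "roll": 0},
  ],
)

```text
time: 13.65
position: [0.4368, 0.1188, 0.1048]
tool_rot: [3.108, 0.446, -0.011]
ft_force: [-9.6, -5.2, 16.9]
grip_width: 0.682
grip_force: 35.0
```

```bash
python3 - <<'E'
from h import *
print(get_state()["position"],get_state()["ft_force"])
a=cv2.resize(get_image("scene")[140:250,150:270],None,fx=5,fy=5,interpolation=3)
f=np.load("fit.npy");j=f[:4];c,s=np.cos(j[2]),np.sin(j[2]);R=np.array([[c,-s],[s,c]])
th=np.linspace(0,6.3,50)
for h in(.028,.056):
    P=[((pix("scene",np.r_[j[:2]+R@[j[3]+.03*np.cos(t),.03*np.sin(t)],h])-(150,140)+.5)*5-.5).astype(int) for t in th]
    cv2.polylines(a,[np.array(P)],False,(0,0,255),1)
cv2.imwrite("pics/p2.png",a)
E
```

```text
[0.43683031 0.11876873 0.104822  ] [-9.59817618 -5.1769213  16.91087215]
```

View pics/p2.png

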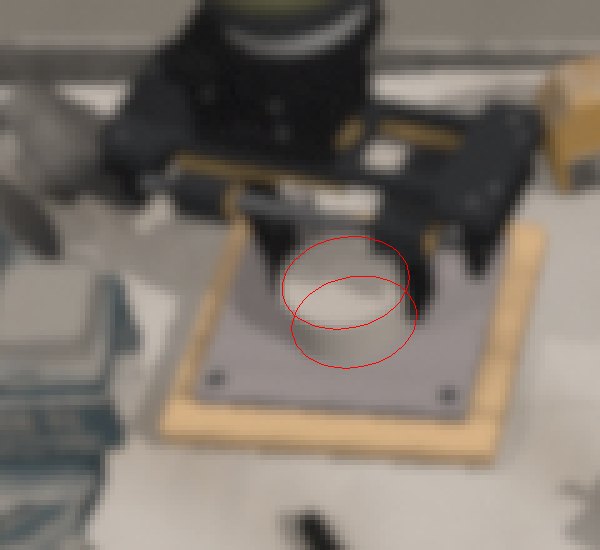

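>>> send_rows(
  rows=[
    {"hand": 50, "x": 0.7, "y": 0.35, "z": 0.3, "roll": 0},
    {"hand": 50, "x": 0.7, "y": 0.35, "z": 0.2, "roll": 0},
    {"hand": 50, "x": 0, "y": 0, "z": 0, "roll": 0},
  ],
)

```text
time: 14.0
position: [0.4371, 0.1189, 0.1048]
tool_rot: [3.107, 0.446, -0.015]
ft_force: [-11.7, -5.8, 14.4]
grip_width: 0.68
grip_force: 35.0
```

>>> send_rows(
  rows=[
    {"hand": 50, "x": 0.7, "y": 0.35, "z": 0, "roll": 0},
    {"hand": 50, "x": 0, "y": 0, "z": 0, "roll": 0},
  ],
)

```text
time: 14.2
position: [0.4372, 0.1189, 0.1048]
tool_rot: [3.107, 0.446, -0.018]
ft_force: [-12.3, -6.5, 18.0]
grip_width: 0.681
grip_force: 35.1
```

>>> send_rows(
  rows=[
    {"hand": 50, "x": 0.7, "y": 0.35, "z": 0.3, "roll": 0},
    {"hand": 50, "x": 0.7, "y": 0.35, "z": 0.3, "roll": 0},
    {"hand": 50, "x": 0, "y": 0, "z": 0, "roll": 0},
  ],
)

```text
time: 14.5
position: [0.4374, 0.119, 0.1048]
tool_rot: [3.106, 0.446, -0.022]
ft_force: [-14.8, -7.2, 17.6]
grip_width: 0.677
grip_force: 35.5
```

>>> send_rows(
  rows=[
    {"hand": 50, "x": -1, "y": -0.5, "z": 0.5, "roll": 0},
    {"hand": 50, "x": -0.9, "y": -0.4, "z": 0.8, "roll": 0},
    {"hand": 50, "x": 0, "y": 0, "z": 0, "roll": 0},
  ],
  force=10,
)

```text
time: 14.8
position: [0.4374, 0.119, 0.105]
tool_rot: [3.107, 0.446, -0.012]
ft_force: [-4.8, -3.8, -3.3]
grip_width: 0.687
grip_force: 10.6
```

>>> send_rows(
  rows=[
    {"hand": 68, "x": 0, "y": 0, "z": 0, "roll": 0},
    {"hand": 70, "x": 0, "y": 0, "z": 0, "roll": 0},
    {"hand": 74, "x": 0, "y": 0, "z": 5, "roll": 0},
    {"hand": 74, "x": 0, "y": 0, "z": 15, "roll": 0},
    {"hand": 74, "x": 0, "y": 0, "z": 25, "roll": 0},
    {"hand": 74, "x": 0, "y": 0, "z": 30, "roll": 0},
    {"hand": 74, "x": 0, "y": 0, "z": 25, "roll": 0},
  ],
)

```text
time: 15.5
position: [0.4413, 0.1214, 0.2092]
tool_rot: [-3.109, -0.447, -0.004]
ft_force: [0.1, 0.9, -0.5]
grip_width: 0.85
grip_force: 0.0
```

>>> send_rows(
  rows=[
    {"hand": 74, "x": 9, "y": -21, "z": 0, "roll": 8},
    {"hand": 74, "x": 9, "y": -21, "z": 0, "roll": 8},
    {"hand": 74, "x": 9, "y": -21, "z": 0, "roll": 8},
    {"hand": 74, "x": 9, "y": -21, "z": 0, "roll": 8},
    {"hand": 74, "x": 9, "y": -21, "z": 0, "roll": 8},
    {"hand": 74, "x": 9, "y": -21, "z": 0, "roll": 8},
    {"hand": 74, "x": 9, "y": -21, "z": 0, "roll": 8},
    {"hand": 74, "x": 9, "y": -21, "z": 0, "roll": 8},
    {"hand": 74, "x": 9, "y": -21, "z": 0, "roll": 8},
    {"hand": 74, "x": 9, "y": -16, "z": 0, "roll": 8},
  ],
)

```text
time: 16.5
position: [0.5314, -0.0853, 0.2078]
tool_rot: [2.088, 2.345, 0.002]
ft_force: [0.3, 0.7, -0.2]
grip_width: 0.846
grip_force: 0.0
```

>>> send_rows(
  rows=[
    {"hand": 74, "x": -3, "y": -1, "z": -20, "roll": 0},
    {"hand": 74, "x": 0, "y": 0, "z": -25, "roll": 0},
    {"hand": 74, "x": 0, "y": 0, "z": -18, "roll": 0},
    {"hand": 74, "x": 0, "y": 0, "z": -10, "roll": 0},
    {"hand": 74, "x": 0, "y": 0, "z": -5, "roll": 0},
    {"hand": 74, "x": 0, "y": 0, "z": -3, "roll": 0},
    {"hand": 74, "x": 0, "y": 0, "z": 0, "roll": 0},
  ],
)

```text
time: 17.2
position: [0.5279, -0.0849, 0.1264]
tool_rot: [2.094, 2.341, 0.001]
ft_force: [-0.2, -0.7, -0.1]
grip_width: 0.852
grip_force: 0.0
```

>>> send_rows(
  rows=[
    {"hand": 50, "x": 0, "y": 0, "z": 0, "roll": 0},
    {"hand": 50, "x": 0, "y": 0, "z": 0, "roll": 0},
    {"hand": 50, "x": 0, "y": 0, "z": 0, "roll": 0},
    {"hand": 50, "x": 0, "y": 0, "z": 0, "roll": 0},
    {"hand": 50, "x": 0, "y": 0, "z": 0, "roll": 0},
  ],
  force=25,
)

```text
time: 17.7
position: [0.5275, -0.085, 0.1264]
tool_rot: [-2.095, -2.341, -0.0]
ft_force: [-2.4, 0.6, 5.7]
grip_width: 0.685
grip_force: 25.0
```

>>> send_rows(
  rows=[
    {"hand": 50, "x": 0, "y": 0, "z": 3, "roll": 0},
    {"hand": 50, "x": 0, "y": 2, "z": 5, "roll": 0},
    {"hand": 50, "x": 0, "y": 4, "z": 15, "roll": 0},
    {"hand": 50, "x": -3, "y": 5, "z": 25, "roll": 0},
    {"hand": 50, "x": -5, "y": 5, "z": 25, "roll": 0},
    {"hand": 50, "x": -10, "y": 20, "z": 15, "roll": -8},
    {"hand": 50, "x": -10, "y": 20, "z": 0, "roll": -8},
    {"hand": 50, "x": -10, "y": 20, "z": 0, "roll": -8},
    {"hand": 50, "x": -10, "y": 20, "z": 0, "roll": -8},
    {"hand": 50, "x": -10, "y": 20, "z": 0, "roll": -8},
  ],
)

```text
time: 18.7
position: [0.4692, 0.0321, 0.215]
tool_rot: [2.773, 1.476, 0.002]
ft_force: [-0.0, -0.1, -1.2]
grip_width: 0.682
grip_force: 25.0
```

>>> send_rows(
  rows=[
    {"hand": 50, "x": -10, "y": 20, "z": 0, "roll": -8},
    {"hand": 50, "x": -10, "y": 20, "z": 0, "roll": -8},
    {"hand": 50, "x": -10, "y": 20, "z": 0, "roll": -8},
    {"hand": 50, "x": -10, "y": 20, "z": 0, "roll": -8},
    {"hand": 50, "x": -10, "y": 20, "z": 0, "roll": -8},
    {"hand": 50, "x": 0, "y": 0, "z": 0, "roll": 0},
  ],
)

```text
time: 19.3
position: [0.4183, 0.1341, 0.2148]
tool_rot: [-3.108, -0.451, -0.001]
ft_force: [-0.2, 0.2, -1.6]
grip_width: 0.683
grip_force: 25.0
```

>>> send_rows(
  rows=[
    {"hand": 50, "x": 1, "y": -12, "z": -10, "roll": 0},
    {"hand": 50, "x": 1, "y": -12, "z": -20, "roll": 0},
    {"hand": 50, "x": 0, "y": 0, "z": -15, "roll": 0},
    {"hand": 50, "x": 0, "y": 0, "z": -10, "roll": 0},
    {"hand": 50, "x": 0, "y": 0, "z": -6, "roll": 0},
    {"hand": 50, "x": 0, "y": 0, "z": -2, "roll": 0},
    {"hand": 50, "x": 0, "y": 0, "z": -1.2, "roll": 0},
    {"hand": 50, "x": 0, "y": 0, "z": -1.2, "roll": 0},
    {"hand": 50, "x": 0, "y": 0, "z": -1.2, "roll": 0},
    {"hand": 50, "x": 0, "y": 0, "z": -1.2, "roll": 0},
  ],
  force=15,
)

```text
time: 20.3
position: [0.4217, 0.1072, 0.1463]
tool_rot: [-3.109, -0.447, -0.001]
ft_force: [-1.1, -0.6, -0.6]
grip_width: 0.684
grip_force: 15.0
```

>>> send_rows(
  rows=[
    {"hand": 50, "x": 0, "y": 0, "z": -1.2, "roll": 0},
    {"hand": 50, "x": 0, "y": 0, "z": -1.2, "roll": 0},
    {"hand": 50, "x": 0, "y": 0, "z": -1.2, "roll": 0},
    {"hand": 50, "x": 0, "y": 0, "z": -1.2, "roll": 0},
  ],
)

```text
time: 20.7
position: [0.4212, 0.107, 0.1422]
tool_rot: [-3.11, -0.447, 0.002]
ft_force: [-7.0, -1.8, 11.2]
grip_width: 0.683
grip_force: 15.0
```

>>> send_rows(
  rows=[
    {"hand": 50, "x": 0, "y": 0, "z": -1, "roll": 0},
    {"hand": 50, "x": 0, "y": 0, "z": -1, "roll": 0},
    {"hand": 50, "x": 0, "y": 0, "z": -1, "roll": 0},
    {"hand": 50, "x": 0, "y": 0, "z": -1, "roll": 0},
    {"hand": 50, "x": 0, "y": 0, "z": -1, "roll": 0},
  ],
)

```text
time: 21.2
position: [0.4211, 0.107, 0.1369]
tool_rot: [-3.11, -0.447, 0.002]
ft_force: [-3.3, -0.9, 5.6]
grip_width: 0.687
grip_force: 15.0
```

>>> send_rows(
  rows=[
    {"hand": 50, "x": 0, "y": 0, "z": -1, "roll": 0},
    {"hand": 50, "x": 0, "y": 0, "z": -1, "roll": 0},
    {"hand": 50, "x": 0, "y": 0, "z": -1, "roll": 0},
    {"hand": 50, "x": 0, "y": 0, "z": -1, "roll": 0},
  ],
)

```text
time: 21.6
position: [0.4214, 0.1071, 0.1325]
tool_rot: [-3.11, -0.447, 0.0]
ft_force: [-2.4, -0.4, 3.8]
grip_width: 0.684
grip_force: 15.0
```

>>> send_rows(
  rows=[
    {"hand": 50, "x": 0, "y": 0, "z": -1, "roll": 0},
    {"hand": 50, "x": 0, "y": 0, "z": -1, "roll": 0},
  ],
)

```text
time: 21.8
position: [0.4215, 0.1071, 0.1303]
tool_rot: [3.11, 0.447, -0.0]
ft_force: [-3.3, 0.2, 3.8]
grip_width: 0.685
grip_force: 15.0
```

>>> send_rows(
  rows=[
    {"hand": 50, "x": 0, "y": 0, "z": -0.5, "roll": 0},
    {"hand": 50, "x": 0, "y": 0, "z": -0.5, "roll": 0},
    {"hand": 50, "x": 0, "y": 0, "z": -0.5, "roll": 0},
  ],
)

```text
time: 22.1
position: [0.4215, 0.107, 0.1287]
tool_rot: [3.109, 0.447, -0.0]
ft_force: [-2.6, -0.8, 4.5]
grip_width: 0.685
grip_force: 15.0
```

>>> send_rows(
  rows=[
    {"hand": 50, "x": 0, "y": 0, "z": 0, "roll": 0},
    {"hand": 50, "x": 0, "y": 0, "z": -0.5, "roll": 0},
    {"hand": 50, "x": 0, "y": 0, "z": 0, "roll": 0},
  ],
  force=3,
)

```text
time: 22.4
position: [0.4216, 0.1071, 0.1281]
tool_rot: [3.109, 0.447, 0.001]
ft_force: [1.1, 0.5, -1.3]
grip_width: 0.689
grip_force: 3.0
```

>>> send_rows(
  rows=[
    {"hand": 61, "x": 0, "y": 0, "z": 0, "roll": 0},
    {"hand": 68, "x": 0, "y": 0, "z": 0, "roll": 0},
    {"hand": 68, "x": -2, "y": -1, "z": 2, "roll": 0},
    {"hand": 68, "x": -2.5, "y": -1.2, "z": 3, "roll": 0},
    {"hand": 68, "x": 0, "y": 0, "z": 0, "roll": 0},
  ],
)

```text
time: 22.9
position: [0.417, 0.1047, 0.1338]
tool_rot: [-3.109, -0.447, -0.001]
ft_force: [-0.2, -0.3, 0.5]
grip_width: 0.778
grip_force: 0.0
```

>>> send_rows(
  rows=[
    {"hand": 50, "x": 0, "y": 0, "z": 0, "roll": 0},
    {"hand": 50, "x": 0, "y": 0, "z": 0, "roll": 0},
    {"hand": 50, "x": 0, "y": 0, "z": 0, "roll": 0},
    {"hand": 50, "x": 0, "y": 0, "z": 0, "roll": 0},
  ],
  force=35,
)

```text
time: 23.3
position: [0.417, 0.105, 0.1334]
tool_rot: [-3.11, -0.447, 0.0]
ft_force: [-0.5, -0.1, 2.8]
grip_width: 0.685
grip_force: 35.0
```

>>> send_rows(
  rows=[
    {"hand": 50, "x": 0, "y": 0, "z": -0.6, "roll": 0},
    {"hand": 50, "x": 0, "y": 0, "z": -0.4, "roll": 0},
    {"hand": 50, "x": 0, "y": 0, "z": 0, "roll": 0},
  ],
)

```text
time: 23.6
position: [0.4171, 0.105, 0.1333]
tool_rot: [-3.109, -0.447, 0.001]
ft_force: [-3.3, -0.8, 10.5]
grip_width: 0.681
grip_force: 35.0
```

>>> send_rows(
  rows=[
    {"hand": 50, "x": 0.75, "y": 0.75, "z": 0, "roll": 0},
    {"hand": 50, "x": 0.75, "y": 0.75, "z": 0, "roll": 0},
    {"hand": 50, "x": 0.75, "y": 0.75, "z": 0, "roll": 0},
    {"hand": 50, "x": 0.75, "y": 0.75, "z": 0, "roll": 0},
    {"hand": 50, "x": 0.75, "y": 0.75, "z": 0, "roll": 0},
    {"hand": 50, "x": 0.75, "y": 0.75, "z": 0, "roll": 0},
  ],
)

```text
time: 24.2
position: [0.4214, 0.1083, 0.1333]
tool_rot: [3.109, 0.446, -0.003]
ft_force: [-5.3, -4.5, 13.6]
grip_width: 0.68
grip_force: 35.0
```

>>> send_rows(
  rows=[
    {"hand": 50, "x": 0.75, "y": 0.75, "z": 0, "roll": 0},
    {"hand": 50, "x": 0.75, "y": 0.75, "z": 0, "roll": 0},
    {"hand": 50, "x": 0.75, "y": 0.75, "z": 0, "roll": 0},
    {"hand": 50, "x": 0.75, "y": 0.75, "z": 0, "roll": 0},
  ],
)

```text
time: 24.6
position: [0.4244, 0.1112, 0.1333]
tool_rot: [3.108, 0.446, -0.003]
ft_force: [-4.8, -4.5, 12.9]
grip_width: 0.68
grip_force: 35.0
```

>>> send_rows(
  rows=[
    {"hand": 50, "x": 0.8, "y": 0.7, "z": 0, "roll": 0},
    {"hand": 50, "x": 0.8, "y": 0.7, "z": 0, "roll": 0},
    {"hand": 50, "x": 0.8, "y": 0.7, "z": 0, "roll": 0},
  ],
)

```text
time: 24.9
position: [0.4267, 0.1132, 0.1333]
tool_rot: [3.108, 0.446, -0.003]
ft_force: [-5.4, -4.8, 14.1]
grip_width: 0.675
grip_force: 35.0
```

>>> send_rows(
  rows=[
    {"hand": 50, "x": 0.9, "y": 0.5, "z": 0, "roll": 0},
    {"hand": 50, "x": 0.9, "y": 0.5, "z": 0, "roll": 0},
  ],
)

```text
time: 25.1
position: [0.4282, 0.1143, 0.1333]
tool_rot: [3.108, 0.446, -0.004]
ft_force: [-6.4, -4.8, 14.3]
grip_width: 0.68
grip_force: 35.0
```

>>> send_rows(
  rows=[
    {"hand": 50, "x": 0.9, "y": 0.5, "z": 0, "roll": 0},
    {"hand": 50, "x": 0.9, "y": 0.5, "z": 0, "roll": 0},
  ],
)

```text
time: 25.3
position: [0.4298, 0.1153, 0.1333]
tool_rot: [3.109, 0.446, -0.005]
ft_force: [-6.4, -4.9, 14.8]
grip_width: 0.68
grip_force: 35.0
```

>>> send_rows(
  rows=[
    {"hand": 50, "x": 0.9, "y": 0.5, "z": 0, "roll": 0},
    {"hand": 50, "x": 0.9, "y": 0.5, "z": 0, "roll": 0},
  ],
)

```text
time: 25.5
position: [0.4315, 0.1164, 0.1333]
tool_rot: [3.109, 0.446, -0.006]
ft_force: [-8.3, -3.4, 15.4]
grip_width: 0.68
grip_force: 35.0
```

>>> send_rows(
  rows=[
    {"hand": 50, "x": 0.9, "y": 0.5, "z": 0, "roll": 0},
    {"hand": 50, "x": 0.9, "y": 0.5, "z": 0, "roll": 0},
  ],
)

```text
time: 25.7
position: [0.4325, 0.1169, 0.1333]
tool_rot: [3.108, 0.446, -0.01]
ft_force: [-11.4, -6.3, 20.6]
grip_width: 0.676
grip_force: 35.0
```

>>> send_rows(
  rows=[
    {"hand": 50, "x": 0.9, "y": 0.5, "z": 0, "roll": 0},
    {"hand": 50, "x": 0, "y": 0, "z": 0, "roll": 0},
  ],
)

```text
time: 25.9
position: [0.4326, 0.117, 0.1333]
tool_rot: [3.107, 0.446, -0.013]
ft_force: [-12.2, -6.5, 22.9]
grip_width: 0.675
grip_force: 35.0
```

>>> send_rows(
  rows=[
    {"hand": 50, "x": 0.7, "y": 0.35, "z": 0.5, "roll": 0},
    {"hand": 50, "x": 0.7, "y": 0.35, "z": 0.5, "roll": 0},
    {"hand": 50, "x": 0.5, "y": 0.25, "z": 0.2, "roll": 0},
    {"hand": 50, "x": 0, "y": 0, "z": 0, "roll": 0},
  ],
)

```text
time: 26.3
position: [0.433, 0.1172, 0.1333]
tool_rot: [3.106, 0.445, -0.019]
ft_force: [-14.2, -7.6, 18.5]
grip_width: 0.677
grip_force: 35.0
```

>>> send_rows(
  rows=[
    {"hand": 50, "x": -1, "y": -0.5, "z": 0.5, "roll": 0},
    {"hand": 50, "x": -0.9, "y": -0.4, "z": 0.6, "roll": 0},
    {"hand": 50, "x": 0, "y": 0, "z": 0, "roll": 0},
  ],
  force=10,
)

```text
time: 26.6
position: [0.433, 0.1172, 0.1332]
tool_rot: [3.107, 0.446, -0.009]
ft_force: [-4.1, -3.8, -1.3]
grip_width: 0.686
grip_force: 10.0
```

>>> send_rows(
  rows=[
    {"hand": 68, "x": 0, "y": 0, "z": 0, "roll": 0},
    {"hand": 70, "x": 0, "y": 0, "z": 0, "roll": 0},
    {"hand": 74, "x": 0, "y": 0, "z": 5, "roll": 0},
    {"hand": 74, "x": 0, "y": 0, "z": 15, "roll": 0},
    {"hand": 74, "x": 0, "y": 0, "z": 25, "roll": 0},
    {"hand": 74, "x": 0, "y": 0, "z": 25, "roll": 0},
  ],
)

```text
time: 27.2
position: [0.4352, 0.1193, 0.2058]
tool_rot: [-3.109, -0.447, -0.001]
ft_force: [0.9, 0.7, 0.5]
grip_width: 0.847
grip_force: 0.0
```

>>> send_rows(
  rows=[
    {"hand": 74, "x": 18, "y": -20, "z": 0, "roll": 8},
    {"hand": 74, "x": 18, "y": -20, "z": 0, "roll": 8},
    {"hand": 74, "x": 18, "y": -20, "z": 0, "roll": 8},
    {"hand": 74, "x": 18, "y": -20, "z": 0, "roll": 8},
    {"hand": 74, "x": 18, "y": -20, "z": 0, "roll": 8},
    {"hand": 74, "x": 18, "y": -20, "z": 0, "roll": 8},
    {"hand": 74, "x": 18, "y": -20, "z": 0, "roll": 8},
    {"hand": 74, "x": 18, "y": -20, "z": 0, "roll": 8},
    {"hand": 74, "x": 18, "y": -20, "z": 0, "roll": 8},
    {"hand": 74, "x": 18, "y": -10, "z": 0, "roll": 8},
  ],
)

```text
time: 28.2
position: [0.6162, -0.0731, 0.2053]
tool_rot: [2.089, 2.344, 0.0]
ft_force: [-0.2, 0.2, 0.2]
grip_width: 0.851
grip_force: 0.0
```

>>> send_rows(
  rows=[
    {"hand": 74, "x": 0, "y": 0, "z": 0, "roll": 0},
  ],
)

```text
time: 28.3
position: [0.6169, -0.073, 0.2051]
tool_rot: [2.094, 2.338, 0.001]
ft_force: [-0.3, -0.8, 0.2]
grip_width: 0.848
grip_force: 0.0
```

>>> send_rows(
  rows=[
    {"hand": 74, "x": 1.5, "y": -3, "z": -15, "roll": 0},
    {"hand": 74, "x": 0, "y": 0, "z": -25, "roll": 0},
    {"hand": 74, "x": 0, "y": 0, "z": -20, "roll": 0},
    {"hand": 74, "x": 0, "y": 0, "z": -10, "roll": 0},
    {"hand": 74, "x": 0, "y": 0, "z": -5, "roll": 0},
    {"hand": 74, "x": 0, "y": 0, "z": -3, "roll": 0},
    {"hand": 74, "x": 0, "y": 0, "z": -1, "roll": 0},
    {"hand": 74, "x": 0, "y": 0, "z": 0, "roll": 0},
  ],
)

```text
time: 29.1
position: [0.6169, -0.074, 0.1263]
tool_rot: [2.094, 2.34, 0.002]
ft_force: [-0.0, -0.3, -0.3]
grip_width: 0.853
grip_force: 0.0
```

>>> send_rows(
  rows=[
    {"hand": 74, "x": 0, "y": 0, "z": -1, "roll": 0},
    {"hand": 74, "x": 0, "y": 0, "z": 0, "roll": 0},
  ],
)

```text
time: 29.3
position: [0.6167, -0.0741, 0.125]
tool_rot: [2.095, 2.341, 0.001]
ft_force: [0.1, 0.6, 0.4]
grip_width: 0.851
grip_force: 0.0
```

Probe a little lower, correcting x and y.

>>> send_rows(
  rows=[
    {"hand": 74, "x": 1, "y": -1, "z": -0.5, "roll": 0},
    {"hand": 74, "x": 0, "y": 0, "z": -1, "roll": 0},
    {"hand": 74, "x": 0, "y": 0, "z": 0, "roll": 0},
  ],
)

```text
time: 29.6
position: [0.6177, -0.075, 0.1238]
tool_rot: [2.095, 2.341, 0.001]
ft_force: [-1.2, 0.4, 4.0]
grip_width: 0.851
grip_force: 1.8
```

>>> send_rows(
  rows=[
    {"hand": 74, "x": 0, "y": 0, "z": -0.8, "roll": 0},
    {"hand": 74, "x": 0, "y": 0, "z": 0, "roll": 0},
  ],
)

```text
time: 29.8
position: [0.6178, -0.0751, 0.1235]
tool_rot: [2.095, 2.341, 0.001]
ft_force: [-3.2, 1.0, 7.6]
grip_width: 0.852
grip_force: 3.5
```

>>> send_rows(
  rows=[
    {"hand": 50, "x": 0, "y": 0, "z": 0, "roll": 0},
    {"hand": 50, "x": 0, "y": 0, "z": 0, "roll": 0},
    {"hand": 50, "x": 0, "y": 0, "z": 0, "roll": 0},
    {"hand": 50, "x": 0, "y": 0, "z": 0, "roll": 0},
    {"hand": 50, "x": 0, "y": 0, "z": 0, "roll": 0},
  ],
  force=25,
)

```text
time: 30.3
position: [0.6183, -0.0741, 0.123]
tool_rot: [2.094, 2.341, 0.003]
ft_force: [0.1, 2.6, 5.1]
grip_width: 0.676
grip_force: 26.2
```

>>> send_rows(
  rows=[
    {"hand": 50, "x": 0, "y": 0, "z": 3, "roll": 0},
    {"hand": 50, "x": 0, "y": 1, "z": 5, "roll": 0},
    {"hand": 50, "x": 0, "y": 3, "z": 15, "roll": 0},
    {"hand": 50, "x": -5, "y": 5, "z": 25, "roll": 0},
    {"hand": 50, "x": -15, "y": 5, "z": 25, "roll": 0},
    {"hand": 50, "x": -18, "y": 17, "z": 20, "roll": -8},
    {"hand": 50, "x": -18, "y": 17, "z": 5, "roll": -8},
    {"hand": 50, "x": -18, "y": 17, "z": 0, "roll": -8},
    {"hand": 50, "x": -18, "y": 17, "z": 0, "roll": -8},
    {"hand": 50, "x": -18, "y": 17, "z": 0, "roll": -8},
  ],
)

```text
time: 31.3
position: [0.5068, 0.0243, 0.2212]
tool_rot: [2.773, 1.475, 0.001]
ft_force: [-0.3, 0.4, -0.5]
grip_width: 0.675
grip_force: 25.0
```

>>> send_rows(
  rows=[
    {"hand": 50, "x": -18, "y": 17, "z": 0, "roll": -8},
    {"hand": 50, "x": -18, "y": 17, "z": 0, "roll": -8},
    {"hand": 50, "x": -18, "y": 17, "z": 0, "roll": -8},
    {"hand": 50, "x": -18, "y": 17, "z": 0, "roll": -8},
    {"hand": 50, "x": -16, "y": 17, "z": 0, "roll": -8},
    {"hand": 50, "x": 0, "y": 0, "z": 0, "roll": 0},
    {"hand": 50, "x": 0, "y": 0, "z": 0, "roll": 0},
  ],
)

```text
time: 32.0
position: [0.4197, 0.1088, 0.221]
tool_rot: [3.109, 0.45, 0.002]
ft_force: [0.5, -0.1, -0.1]
grip_width: 0.673
grip_force: 25.0
```

>>> send_rows(
  rows=[
    {"hand": 50, "x": 1, "y": 1.3, "z": -15, "roll": 0},
    {"hand": 50, "x": 1, "y": 1.4, "z": -20, "roll": 0},
    {"hand": 50, "x": 0, "y": 0, "z": -12, "roll": 0},
    {"hand": 50, "x": 0, "y": 0, "z": -5, "roll": 0},
    {"hand": 50, "x": 0, "y": 0, "z": -2, "roll": 0},
    {"hand": 50, "x": 0, "y": 0, "z": -1.2, "roll": 0},
    {"hand": 50, "x": 0, "y": 0, "z": -1.2, "roll": 0},
    {"hand": 50, "x": 0, "y": 0, "z": -1.2, "roll": 0},
  ],
  force=15,
)

```text
time: 32.8
position: [0.4219, 0.1118, 0.1632]
tool_rot: [-3.109, -0.447, -0.002]
ft_force: [0.8, -0.5, -1.3]
grip_width: 0.682
grip_force: 15.0
```

>>> send_rows(
  rows=[
    {"hand": 50, "x": 0, "y": 0, "z": -1.2, "roll": 0},
    {"hand": 50, "x": 0, "y": 0, "z": -1.2, "roll": 0},
    {"hand": 50, "x": 0, "y": 0, "z": -1.2, "roll": 0},
    {"hand": 50, "x": 0, "y": 0, "z": -1.2, "roll": 0},
  ],
)

```text
time: 33.2
position: [0.4211, 0.1116, 0.1583]
tool_rot: [3.11, 0.447, -0.002]
ft_force: [-3.2, -1.2, 6.3]
grip_width: 0.68
grip_force: 15.0
```

>>> send_rows(
  rows=[
    {"hand": 50, "x": 0, "y": 0, "z": -1, "roll": 0},
    {"hand": 50, "x": 0, "y": 0, "z": -1, "roll": 0},
    {"hand": 50, "x": 0, "y": 0, "z": -1, "roll": 0},
    {"hand": 50, "x": 0, "y": 0, "z": -1, "roll": 0},
    {"hand": 50, "x": 0, "y": 0, "z": -1, "roll": 0},
  ],
)

```text
time: 33.7
position: [0.4215, 0.1117, 0.1529]
tool_rot: [-3.11, -0.447, -0.0]
ft_force: [-2.4, -0.2, 3.7]
grip_width: 0.678
grip_force: 15.0
```

>>> send_rows(
  rows=[
    {"hand": 50, "x": 0, "y": 0, "z": -1, "roll": 0},
    {"hand": 50, "x": 0, "y": 0, "z": -1, "roll": 0},
    {"hand": 50, "x": 0, "y": 0, "z": -1, "roll": 0},
  ],
)

```text
time: 34.0
position: [0.4215, 0.1117, 0.1497]
tool_rot: [3.11, 0.447, -0.0]
ft_force: [-2.0, -0.7, 2.2]
grip_width: 0.674
grip_force: 14.9
```

>>> send_rows(
  rows=[
    {"hand": 50, "x": 0, "y": 0, "z": -1, "roll": 0},
    {"hand": 50, "x": 0, "y": 0, "z": -1, "roll": 0},
  ],
)

```text
time: 34.2
position: [0.4215, 0.1117, 0.1477]
tool_rot: [3.109, 0.447, -0.0]
ft_force: [-1.7, -0.6, 2.8]
grip_width: 0.674
grip_force: 14.9
```

>>> send_rows(
  rows=[
    {"hand": 50, "x": 0, "y": 0, "z": -0.5, "roll": 0},
    {"hand": 50, "x": 0, "y": 0, "z": -0.5, "roll": 0},
    {"hand": 50, "x": 0, "y": 0, "z": 0, "roll": 0},
  ],
)

```text
time: 34.5
position: [0.4216, 0.1117, 0.1468]
tool_rot: [3.109, 0.447, 0.0]
ft_force: [-0.6, -0.8, 1.5]
grip_width: 0.671
grip_force: 14.9
```

>>> send_rows(
  rows=[
    {"hand": 50, "x": 0, "y": 0, "z": 0, "roll": 0},
    {"hand": 50, "x": 0, "y": 0, "z": 0, "roll": 0},
    {"hand": 50, "x": 0, "y": 0, "z": -0.4, "roll": 0},
    {"hand": 50, "x": 0, "y": 0, "z": -0.4, "roll": 0},
  ],
  force=3,
)

```text
time: 34.9
position: [0.4216, 0.1117, 0.1461]
tool_rot: [3.11, 0.447, 0.0]
ft_force: [-1.6, 0.1, 1.9]
grip_width: 0.681
grip_force: 4.1
```

>>> send_rows(
  rows=[
    {"hand": 60, "x": 0, "y": 0, "z": 0, "roll": 0},
    {"hand": 62, "x": 0, "y": 0, "z": 0, "roll": 0},
    {"hand": 68, "x": 0, "y": 0, "z": 1, "roll": 0},
    {"hand": 68, "x": -2.4, "y": -1.2, "z": 2, "roll": 0},
    {"hand": 68, "x": -2.4, "y": -1.2, "z": 0, "roll": 0},
    {"hand": 68, "x": -2.4, "y": -1.2, "z": 0, "roll": 0},
    {"hand": 68, "x": 0, "y": 0, "z": 0, "roll": 0},
  ],
)

```text
time: 35.6
position: [0.4139, 0.1079, 0.149]
tool_rot: [-3.11, -0.447, 0.0]
ft_force: [-0.9, 0.2, 0.3]
grip_width: 0.778
grip_force: 0.0
```

>>> send_rows(
  rows=[
    {"hand": 50, "x": 0, "y": 0, "z": 0, "roll": 0},
    {"hand": 50, "x": 0, "y": 0, "z": 0, "roll": 0},
    {"hand": 50, "x": 0, "y": 0, "z": 0, "roll": 0},
    {"hand": 50, "x": 0, "y": 0, "z": 0, "roll": 0},
  ],
  force=30,
)

```text
time: 36.0
position: [0.4143, 0.1082, 0.1491]
tool_rot: [3.11, 0.447, -0.0]
ft_force: [-0.9, 0.1, 0.5]
grip_width: 0.678
grip_force: 30.0
```

>>> send_rows(
  rows=[
    {"hand": 50, "x": 0, "y": 0, "z": -0.6, "roll": 0},
    {"hand": 50, "x": 0, "y": 0, "z": -0.5, "roll": 0},
    {"hand": 50, "x": 0, "y": 0, "z": 0, "roll": 0},
  ],
)

```text
time: 36.3
position: [0.4144, 0.1081, 0.149]
tool_rot: [-3.109, -0.447, 0.001]
ft_force: [-4.2, -0.6, 10.3]
grip_width: 0.677
grip_force: 30.0
```

>>> send_rows(
  rows=[
    {"hand": 50, "x": 0.9, "y": 0.45, "z": 0, "roll": 0},
    {"hand": 50, "x": 0.9, "y": 0.45, "z": 0, "roll": 0},
    {"hand": 50, "x": 0.9, "y": 0.45, "z": 0, "roll": 0},
    {"hand": 50, "x": 0.9, "y": 0.45, "z": 0, "roll": 0},
    {"hand": 50, "x": 0.9, "y": 0.45, "z": 0, "roll": 0},
    {"hand": 50, "x": 0.9, "y": 0.45, "z": 0, "roll": 0},
  ],
)

```text
time: 36.9
position: [0.4189, 0.1102, 0.149]
tool_rot: [3.109, 0.446, -0.005]
ft_force: [-7.0, -3.3, 14.0]
grip_width: 0.679
grip_force: 30.0
```

>>> send_rows(
  rows=[
    {"hand": 50, "x": 0.9, "y": 0.45, "z": 0, "roll": 0},
    {"hand": 50, "x": 0.9, "y": 0.45, "z": 0, "roll": 0},
    {"hand": 50, "x": 0.9, "y": 0.45, "z": 0, "roll": 0},
    {"hand": 50, "x": 0.9, "y": 0.45, "z": 0, "roll": 0},
    {"hand": 50, "x": 0.9, "y": 0.45, "z": 0, "roll": 0},
  ],
)

```text
time: 37.4
position: [0.4235, 0.1123, 0.149]
tool_rot: [3.109, 0.446, -0.005]
ft_force: [-6.5, -3.7, 12.5]
grip_width: 0.677
grip_force: 30.0
```

>>> send_rows(
  rows=[
    {"hand": 50, "x": 0.9, "y": 0.45, "z": 0, "roll": 0},
    {"hand": 50, "x": 0.9, "y": 0.45, "z": 0, "roll": 0},
  ],
)

```text
time: 37.6
position: [0.4253, 0.1132, 0.149]
tool_rot: [3.109, 0.446, -0.005]
ft_force: [-6.0, -3.0, 13.4]
grip_width: 0.675
grip_force: 30.0
```

>>> send_rows(
  rows=[
    {"hand": 50, "x": 0.9, "y": 0.45, "z": 0, "roll": 0},
    {"hand": 50, "x": 0.9, "y": 0.45, "z": 0, "roll": 0},
  ],
)

```text
time: 37.8
position: [0.4271, 0.1141, 0.149]
tool_rot: [3.109, 0.446, -0.005]
ft_force: [-5.2, -3.6, 13.9]
grip_width: 0.682
grip_force: 30.0
```

>>> send_rows(
  rows=[
    {"hand": 50, "x": 0.9, "y": 0.45, "z": 0, "roll": 0},
    {"hand": 50, "x": 0.9, "y": 0.45, "z": 0, "roll": 0},
  ],
)

```text
time: 38.0
position: [0.4289, 0.115, 0.149]
tool_rot: [3.109, 0.446, -0.005]
ft_force: [-5.9, -2.5, 12.4]
grip_width: 0.68
grip_force: 30.0
```

>>> send_rows(
  rows=[
    {"hand": 50, "x": 0.9, "y": 0.45, "z": 0, "roll": 0},
    {"hand": 50, "x": 0.9, "y": 0.45, "z": 0, "roll": 0},
  ],
)

```text
time: 38.2
position: [0.4307, 0.1159, 0.149]
tool_rot: [3.109, 0.446, -0.005]
ft_force: [-5.9, -3.3, 13.4]
grip_width: 0.679
grip_force: 30.0
```

>>> send_rows(
  rows=[
    {"hand": 50, "x": 0.9, "y": 0.45, "z": 0, "roll": 0},
    {"hand": 50, "x": 0, "y": 0, "z": 0, "roll": 0},
  ],
)

```text
time: 38.4
position: [0.4318, 0.1165, 0.149]
tool_rot: [3.109, 0.446, -0.004]
ft_force: [-5.7, -3.2, 12.6]
grip_width: 0.675
grip_force: 30.0
```

Still moving freely; on until it stops.

>>> send_rows(
  rows=[
    {"hand": 50, "x": 0.9, "y": 0.45, "z": 0, "roll": 0},
    {"hand": 50, "x": 0.9, "y": 0.45, "z": 0, "roll": 0},
  ],
)

```text
time: 38.6
position: [0.4334, 0.1172, 0.149]
tool_rot: [3.109, 0.446, -0.005]
ft_force: [-6.8, -4.1, 12.5]
grip_width: 0.682
grip_force: 30.0
```

>>> send_rows(
  rows=[
    {"hand": 50, "x": 0.9, "y": 0.45, "z": 0, "roll": 0},
    {"hand": 50, "x": 0, "y": 0, "z": 0, "roll": 0},
  ],
)

```text
time: 38.8
position: [0.4337, 0.1174, 0.149]
tool_rot: [3.108, 0.446, -0.008]
ft_force: [-8.7, -4.7, 15.4]
grip_width: 0.678
grip_force: 30.0
```

>>> send_rows(
  rows=[
    {"hand": 50, "x": 0.9, "y": 0.45, "z": 0, "roll": 0},
    {"hand": 50, "x": 0, "y": 0, "z": 0, "roll": 0},
  ],
)

```text
time: 39.0
position: [0.4339, 0.1175, 0.1489]
tool_rot: [3.108, 0.446, -0.011]
ft_force: [-11.3, -5.5, 18.3]
grip_width: 0.676
grip_force: 30.0
```

Home at x ≈ 0.434; ease the downward load and push a bit more.

>>> send_rows(
  rows=[
    {"hand": 50, "x": 0.7, "y": 0.35, "z": 0.4, "roll": 0},
    {"hand": 50, "x": 0.7, "y": 0.35, "z": 0.4, "roll": 0},
    {"hand": 50, "x": 0.5, "y": 0.25, "z": 0.1, "roll": 0},
    {"hand": 50, "x": 0, "y": 0, "z": 0, "roll": 0},
  ],
)

```text
time: 39.4
position: [0.4343, 0.1177, 0.149]
tool_rot: [3.107, 0.446, -0.017]
ft_force: [-13.5, -6.7, 17.0]
grip_width: 0.675
grip_force: 30.0
```

>>> send_rows(
  rows=[
    {"hand": 50, "x": -1, "y": -0.5, "z": 0.4, "roll": 0},
    {"hand": 50, "x": -0.9, "y": -0.4, "z": 0.4, "roll": 0},
    {"hand": 50, "x": 0, "y": 0, "z": 0, "roll": 0},
  ],
  force=10,
)

```text
time: 39.7
position: [0.4344, 0.1176, 0.1488]
tool_rot: [3.108, 0.446, -0.007]
ft_force: [-4.1, -3.5, 1.6]
grip_width: 0.685
grip_force: 10.0
```

>>> send_rows(
  rows=[
    {"hand": 68, "x": 0, "y": 0, "z": 0, "roll": 0},
    {"hand": 72, "x": 0, "y": 0, "z": 0, "roll": 0},
    {"hand": 76, "x": 0, "y": 0, "z": 5, "roll": 0},
    {"hand": 76, "x": 0, "y": 0, "z": 15, "roll": 0},
    {"hand": 76, "x": 0, "y": 0, "z": 25, "roll": 0},
    {"hand": 76, "x": 0, "y": 0, "z": 35, "roll": 0},
    {"hand": 76, "x": 10, "y": -40, "z": 30, "roll": 0},
    {"hand": 76, "x": 10, "y": -40, "z": 0, "roll": 0},
    {"hand": 76, "x": 10, "y": -40, "z": 0, "roll": 0},
    {"hand": 76, "x": 10, "y": -40, "z": 0, "roll": 0},
  ],
)

```text
time: 40.7
position: [0.4766, -0.0416, 0.2603]
tool_rot: [-3.109, -0.448, -0.005]
ft_force: [0.2, 0.7, -0.5]
grip_width: 0.872
grip_force: 0.0
```

>>> send_rows(
  rows=[
    {"hand": 76, "x": 10, "y": -45, "z": 0, "roll": 0},
    {"hand": 76, "x": 10, "y": -45, "z": 0, "roll": 0},
    {"hand": 76, "x": 0, "y": -45, "z": 0, "roll": 0},
    {"hand": 76, "x": 0, "y": -45, "z": 0, "roll": 0},
    {"hand": 76, "x": 0, "y": 0, "z": 0, "roll": 0},
  ],
)

```text
time: 41.2
position: [0.4945, -0.2278, 0.2602]
tool_rot: [3.107, 0.43, 0.001]
ft_force: [0.0, 0.4, -0.7]
grip_width: 0.874
grip_force: 0.0
```

```bash
python3 - <<'E'
from h import *
f=np.load("fit.npy");j=f[:4];c,s=np.cos(j[2]),np.sin(j[2]);R=np.array([[c,-s],[s,c]]);seat=j[:2]+R@[j[3],0]
K=8
for n in("scene","top"):
    a=get_image(n);b=cv2.imread(f"pics/{n}0.png")
    x0,y0=(175,130) if n=="scene" else(185,180)
    w,h=90,110
    A=a[y0:y0+h,x0:x0+w].astype(float);B=b[y0:y0+h,x0:x0+w].astype(float)
    d=cv2.GaussianBlur(A-B,(0,0),.7);
    # pale stone: brighter than what was there, low shadow effect
    g=(d.mean(2)>12).astype(np.uint8)
    def sil(dx,dy):
        pts=[]
        for z in(.028,.088):
            for t in np.linspace(0,6.28,40):
                pts.append((pix(n,np.r_[seat+R@[dx+.03*np.cos(t),dy+.03*np.sin(t)],z])-(x0,y0)+.5)*K-.5)
        m=np.zeros((h*K,w*K),np.uint8);cv2.fillConvexPoly(m,cv2.convexHull(np.array(pts).astype(np.float32)).astype(int),1);return m
    G=cv2.resize(g,None,fx=K,fy=K,interpolation=0)
    best=max(((lambda m:(m&G).sum()/(m|G).sum())(sil(u/1e3,v/1e3)),u,v) for u in range(-6,7,1) for v in range(-6,7,1))
    m0=sil(0,0);print(n,best,(m0&G).sum()/(m0|G).sum())
    ms=m0[K//2::K,K//2::K]
    for r in range(0,h,2):
        if ms[r].any() or g[r].any():print("".join("#" if p and q else "g" if p else "m" if q else "." for p,q in zip(g[r],ms[r])))
E
```

```text
scene (np.float64(0.15551275295428804), 6, 4) 0.14979666971461572
..................................g.....ggg........gggggggggggggggggggggg.................
..................ggggggggggggggggggggggggggggggggggggggggggggggggggggggggggg.............
....................gggggggggggggggggggggggggggggggggggggggggggggggggggggggggggg..........
.......................gggggggggggggggggggggggggggggggggggggggggggggggggggggggggggggggg...
...........................gggggggggggggggggggggggggggggggggggggggggggggggggggggggggggg...
...............................ggggggggggggggggggggggggggggggggggggggggggggggggggggggggg..
...................................ggggggggggggggggggggggggggggggggggggggggggggggggggg....
.....................................gggggggggggggggggggggggggggggggggggggggggggggggg.....
......................................ggggggggggggggggggggggggggggggggggggggggggggggg.....
.........................................ggggggggggggggggggggggggggggggggggggggggggggg....
...............................................ggggggggggggggggggggggggggggggggggggggg....
.................................
[... 7247 characters left out ...]
ggggggggggggggggggggggggggggggggggggggggggg..gggggggggggg......
.....................ggggggggggggggggggggggggggggggggggggggggggggggggggggggggggggg........
..ggg................gggggggggggggggggggggggggggggggggggggggggggggggggggggggggggg.........
....g...........gg.......ggggggggggggggggggggggggggggggggggggggggggggggggggggggg..........
...............g.........gg.ggggggggg.ggggggg.ggggggggggggggggggggggggggggggggg...........
....gggg..........gg.gggg...ggggggggggggggggggggggggggggggggggggggggggggggggg.............
..............g.....gg.......gggggggggggggggggggggggggggggggggggggggggggggg...............
ggg..gg...........ggggg..ggggggggggggggggggggggggggggggggggggggggggggggggg................
```

```bash
python3 -c "
from bench import *
print(close_job())"
```

```text
the job is handed in; nothing more can be done
None
```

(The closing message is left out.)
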